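# Stack the washed parts tins mouth-down

### The job

Put the three washed steel parts tins away as one straight tower on the round cork pad, all mouth-down so that no dust gets in: the tallest at the bottom, the middle one on it and the shortest on top, each rim sitting squarely on the edge of the tin below. Two tins are on the sloping draining rack; the shortest is in the grey bin under a heat sink, which you move aside; leave both heat sinks lying in the bin. Leave everything else on the bench where it is.

Things in the scene. Friction and masses are not known exactly. Their poses are not given: they have to be found in the camera images.
- tall_mid (a point): The tallest plain steel parts tin, an open straight can, 56 mm diameter, 65 mm tall, wall 3 mm, about 75 g. Starts mouth-down on either half of the sloping rack, its axis leaning 30 degrees from vertical towards the rack's low front edge. Own z runs from mouth to closed end (straight up when mouth-down); this point is half-way along its axis.
- medium_mid (a point): The middle plain steel parts tin, an open straight can, 56 mm diameter, 50 mm tall, wall 3 mm, about 60 g. Starts mouth-down on either half of the sloping rack, its axis leaning 30 degrees from vertical towards the rack's low front edge. Own z runs from mouth to closed end (straight up when mouth-down); this point is half-way along its axis.
- short_mid (a point): The shortest plain steel parts tin, an open straight can, 56 mm diameter, 36 mm tall, wall 3 mm, about 50 g. At the start it stands mouth-down on the bin's floor (5 mm above the bench) under a heat sink, near one end (own y) of the bin. Own z runs from mouth to closed end (straight up when mouth-down); this point is half-way along its axis.
- sink_over_mid (a point): finned aluminium heat sink, a bar 110 mm long (own x), 30 mm wide (own y), 20 mm high (own z, fins up), about 85 g. At the start it lies flat on the shortest tin's closed end. This point is its centre.
- sink_side_mid (a point): finned aluminium heat sink, a bar 110 mm long (own x), 30 mm wide (own y), 20 mm high (own z, fins up), about 85 g. At the start it lies flat on the bin's floor near the other end, roughly along the bin's own x. This point is its centre.
- pad: Fixed round cork pad, 100 mm diameter, 4 mm thick; the tower's place. Origin at the centre of its underside (bench level).
- bin: Fixed grey plastic open-topped bin, outside 210 mm (own x) by 280 mm (own y) by 45 mm high, walls and floor 5 mm. Origin at the centre of its underside (bench level). May stand on either side of the bench, the rack on the other.
- rack: Fixed aluminium draining rack, 270 mm wide (own y), 125 mm deep: a plain board sloping 30 degrees, low (30 mm above the bench) at its front (own -x, nearest the robot), rising to 90 mm towards own +x, with an 11 mm lip square to the board along the low edge, against which the tins rest. One tin in each half, about 120 mm apart along own y. Origin at bench level under the tins.
- flux: Bystander: brown glass flux bottle, upright, 40 mm diameter, 85 mm tall, loose, near the cork pad. Origin at the centre of its underside.
- spool: Bystander: spool of solder on its side face, 54 mm diameter, 36 mm tall, loose, near the cork pad. Origin at the centre of its underside.
- jar: Bystander: clear jar with metal cap, 56 mm diameter, 60 mm tall, loose. Origin at the centre of its underside.
- driver: Bystander: screwdriver lying on the bench, 140 mm long along own x, loose.
- cutters: Bystander: side cutters with red handles lying at the back, 150 mm long along own x, loose.
- meter: Bystander: yellow multimeter lying at the back, 130 x 70 x 32 mm (own x, y, z), loose.
- ironstand: Fixed bystander at the back: soldering iron upright in a blue stand, 80 x 75 mm foot, 160 mm tall. Origin at the centre of its underside.
Mind the look-alikes: they are no part of the job. What is shaped like the part that bears tall_mid but yellow is not meant. Leave any pink look-alike of the part that bears sink_over_mid alone.

How it is judged:
By the outcome, as a careful person would: the job done as asked, in the order asked, and still so for the second after the job is handed in, with the robot touching nothing.
It also fails if it takes over 67 s, if anything falls off the work surface, if the arm or the gripper's body presses on something with over 40 N, if the wrist force passes 120 N, or if a joint passes its speed limit or range.

### The arm

A 7-joint arm with a two-finger parallel gripper is mounted at the origin on the work surface. World frame = base frame: x ahead of the robot, y to its left, z up, the work surface at z = 0. Lengths are in mm, angles in rad, forces in N, time in s.
With the tool pointing down it reaches from about 425 to 1025 mm from the base axis. Payload 9.4 kg.
Tool frame: the origin (TCP) lies between the finger pads; the fingertips stand 19 mm ahead of it and the grasp point (between the pads) is the TCP; x points along the fingers, z is the direction in which the jaws open and shut, and the axes are right-handed (so a half turn about x gives the same grasp; the last joint's range is limited). The gripper opens to 93 mm and grips with 3 to 60 N. Pads are 15 mm wide; open, the fingers measure 128 mm over their backs; the gripper's body (75 mm by 188 mm) begins 65 mm behind the grasp point.
Start: joints at [1.073, 0.599, -0.003, 1.599, 0.002, 0.943, -0.08], TCP at [296.147, -661.756, 237.618] pointing down, gripper open.
Joint ranges: [-2.57, 2.57], [-0.35, 1.97], [-1.29, 1.29], [0.11, 2.56], [-1.05, 4.19], [0.11, 1.86], [-2.63, 2.63]. Speed limits (rad/s): [2.22, 2.22, 3.01, 3.01, 3.14, 3.14, 3.14].

### API

Orientations are given as a unit quaternion [x, y, z, w].
In Python, from plant import * gives the robot as it stands. The module is installed in compiled form; this text tells all that it offers.
- The arm moves only by the tool move_arm, never from a script. Its argument "series" is a list of rows, each an object with "travel": the shift along the world's x, y, z in mm, a list of three; "twist": the turn, a rotation vector about the world's x, y, z in rad, a list of three. A call has 1 to 5 rows; each row is the pose to reach, as a shift and turn from the pose commanded when the call began; what a row does not reach only later rows make up. A row lasts 1/12 s, in which the tool goes at most 41.7 mm and 7.16 degrees, less where a joint would pass 70% of its speed; a pose out of reach is approached as far as the arm can. A call with a gripper value outside its range is refused whole. "fingers" is the opening, from 0 (shut) to 1 (fully open), set as the call begins (left out, the last holds). The fingers move at their own pace and stop on an object; "newtons" is the grip in N (left out, the last holds). Time passes only in rows, so rows that repeat a pose let the fingers close. It gives the time, the measured TCP pose, the force and the opening at its end, in the units of the state.
- get_obs(): the state, without advancing time (a new reading comes with each control period).
- snapshot(name): name is "scene" or "top"; returns the picture (420x560x3 uint8, red, green, blue); there is no depth.
- camera_model(name): a dict with "camera_matrix" (3x3 intrinsics, pixels), "R" (3x3) and "t" (3): a world point X has camera coordinates R X + t. Camera axes: x right, y down, z forward; pixel columns grow to the right and rows downward; lengths in mm; the calibration is good to about 2 mm. A picture is of the moment at which its call begins. camera_model takes no time and is no camera call.
- sign_off(): hands the job in, once; it reports no verdict.
The state is a dict: "time": time; "qpos": joint angles; "dq": joint speeds; "effort": joint torques, N m; "tcp_pos": TCP position; "ee_rot": TCP orientation; "force": force on the tool from outside, world axes, zero at the start; "ft_torque": the same for the moment, N m; "gripper_width": opening from 0.0 (shut) to 1.0 (fully open).
Only numpy, scipy, OpenCV 4.12 (cv2) and the standard library are available. Lean on these libraries where they do the work, as an engineer would, in place of code of your own. Each camera call takes 0.05 s, during which the arm holds its last target.

## Working session

There is one attempt and no reset: what is moved stays moved. The work goes in short steps, Python scripts to look and compute and a tool call to move; the robot and the scene stay as the last step left them, time stands still between calls to the robot, and variables do not carry over. Pictures are saved under pics/ and viewed, and the job is handed in when it is done.

Besides the shell and the picture viewer there is one more tool, called after "Request:" as name([rows], argument=value, ...), one row to a line, values as JSON. move_arm: Moves the arm, as the interface text tells. Its arguments: {"type":"object","properties":{"series":{"type":"array","items":{"type":"object","properties":{"travel":{"type":"array","items":{"type":"number"}},"twist":{"type":"array","items":{"type":"number"}}}}},"fingers":{"type":"number"},"newtons":{"type":"number"}},"required":["series"]}

```bash
mkdir -p pics; ls; python3 - <<'E'
from plant import *
import cv2
for n in("scene","top"):
    cv2.imwrite(f"pics/{n}0.png",cv2.cvtColor(snapshot(n),cv2.COLOR_RGB2BGR))
    c=camera_model(n);print(n,c)
print(get_obs())
E
```

```text
pics
scene {'camera_matrix': array([[409.15218081,   0.        , 275.6524001 ],
       [  0.        , 409.15218081, 208.50736648],
       [  0.        ,   0.        ,   1.        ]]), 'R': array([[ 0.40078158,  0.9160148 , -0.01705905],
       [ 0.64000463, -0.29324593, -0.71021187],
       [-0.65556709,  0.27372196, -0.70378127]]), 't': array([-225.89152646, -301.1625897 , 1321.75377663])}
top {'camera_matrix': array([[517.62338408,   0.        , 285.30754275],
       [  0.        , 517.62338408, 214.32777899],
       [  0.        ,   0.        ,   1.        ]]), 'R': array([[-1.37352327e-02, -9.99905418e-01, -7.05357156e-04],
       [-9.92070150e-01,  1.37157353e-02, -1.24934767e-01],
       [ 1.24932625e-01, -1.01624432e-03, -9.92164707e-01]]), 't': array([  16.7964709 ,  566.95295901, 1496.8628243 ])}
{'time': 0.1, 'qpos': array([ 1.07329927,  0.60005494, -0.00255492,  1.60003788,  0.00177251,
        0.9428835 , -0.07983351]), 'dq': array([ 0.00147421, -0.00079731,  0.00016815, -0.00112962,  0.00086954,
       -0.00035891,  0.0008421 ]), 'effort': array([ 4.96898778e-03, -7.66552877e+01,  1.50251459e+00, -2.52936959e+01,
       -5.22273488e-02,  1.36393507e-02,  7.47375179e-05]), 'tcp_pos': array([ 295.9930353 , -661.3859164 ,  236.84331745]), 'ee_rot': array([ 0.38477862,  0.59383019, -0.38430841,  0.592974  ]), 'force': array([0.57475312, 0.43688713, 0.7735186 ]), 'ft_torque': array([-0.02596695,  0.04197476, -0.04332325]), 'gripper_width': 1.0017143422930677}
```

View pics/scene0.png

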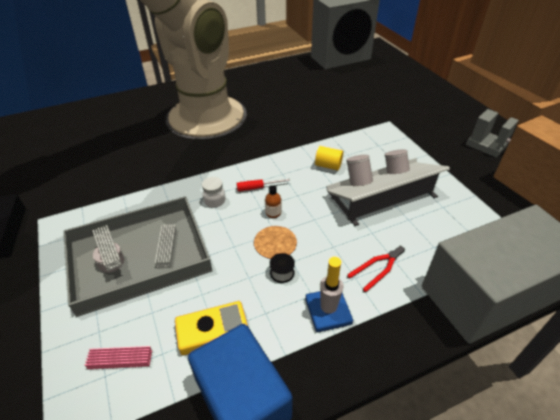

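View pics/top0.png

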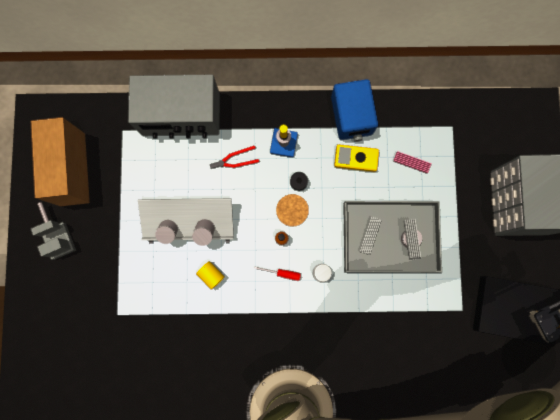

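```bash
cat > h.py <<'E'
from plant import *
import numpy as np, cv2
def ray(n,u,v):
    c=camera_model(n);K,R,t=map(np.array,(c["camera_matrix"],c["R"],c["t"]))
    d=R.T@np.linalg.solve(K,[u,v,1.]);return -R.T@t,d
def atz(n,u,v,z):
    o,d=ray(n,u,v);return o+d*(z-o[2])/d[2]
def proj(n,X):
    c=camera_model(n);p=np.array(c["camera_matrix"])@(np.array(c["R"])@np.array(X)+np.array(c["t"]));return p[:2]/p[2]
def crop(img,x0,y0,x1,y1,s,out):
    c=cv2.resize(img[y0:y1,x0:x1],None,fx=s,fy=s,interpolation=cv2.INTER_CUBIC)
    for x in range((x0+9)//10*10,x1,10): cv2.putText(c,str(x),(int((x-x0+.5)*s),8),0,.3,(0,255,0));cv2.line(c,(int((x-x0+.5)*s),10),(int((x-x0+.5)*s),16),(0,255,0))
    for y in range((y0+9)//10*10,y1,10): cv2.putText(c,str(y),(0,int((y-y0+.5)*s)),0,.3,(0,255,0));cv2.line(c,(22,int((y-y0+.5)*s)),(28,int((y-y0+.5)*s)),(0,255,0))
    cv2.imwrite(out,c)
E
python3 - <<'E'
from h import *
t=cv2.imread("pics/top0.png");s=cv2.imread("pics/scene0.png")
crop(t,130,190,240,250,7,"pics/t_rack.png")
crop(t,335,195,450,280,7,"pics/t_bin.png")
crop(t,255,165,335,290,4.5,"pics/t_pad.png")
crop(s,310,140,460,225,5,"pics/s_rack.png")
crop(s,60,195,215,310,5,"pics/s_bin.png")
E
```

```text
(no output)
```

View pics/t_rack.png

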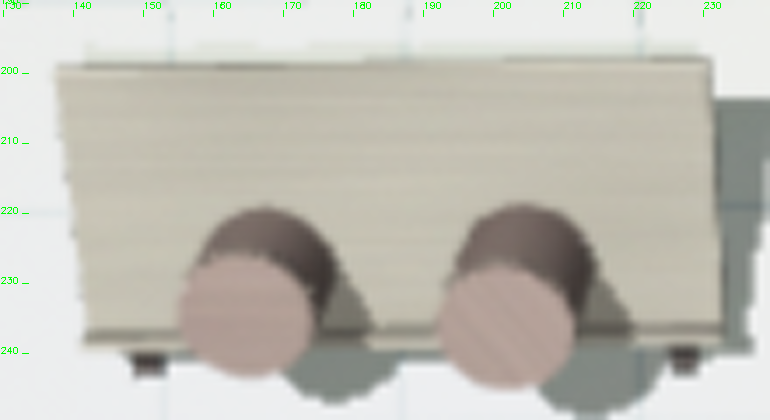

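View pics/t_bin.png

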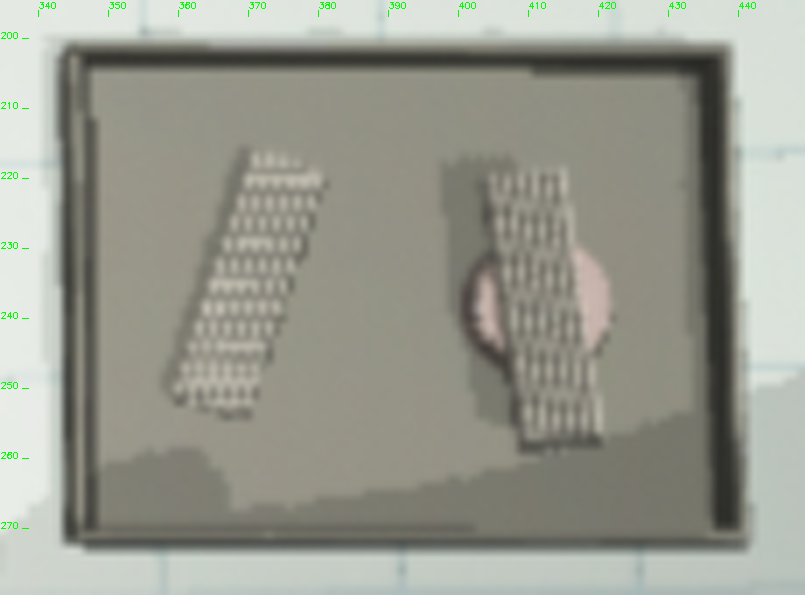

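View pics/t_pad.png

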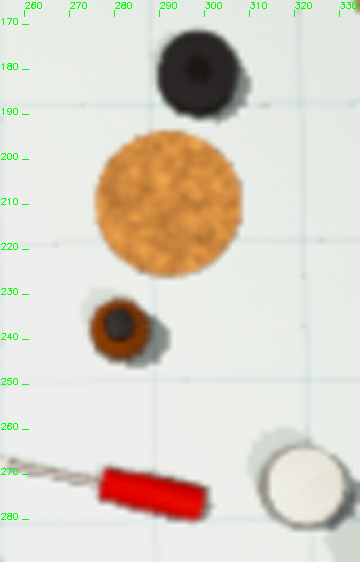

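View pics/s_rack.png

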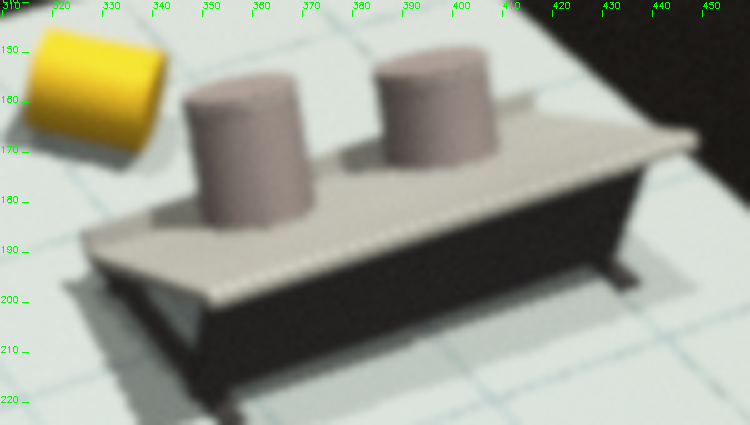

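View pics/s_bin.png

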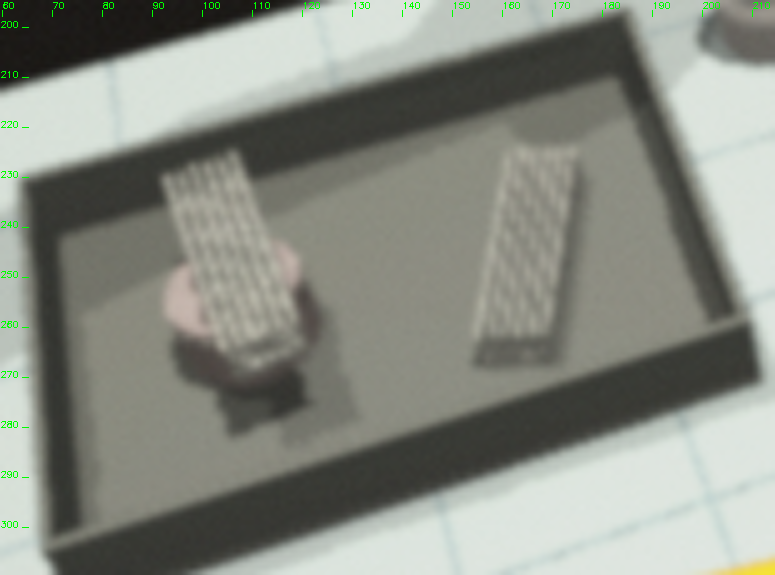

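```bash
python3 - <<'E'
from h import *
t=cv2.imread("pics/top0.png").astype(int)
print(t[235,165],t[236,201],t[238,404],t[215,166],t[225,165],t[210,292],t[238,282])
def seg(mask,x0,y0,x1,y1,name):
    m=np.zeros(mask.shape,np.uint8);m[y0:y1,x0:x1]=mask[y0:y1,x0:x1]
    n,l,s,c=cv2.connectedComponentsWithStats(m)
    i=1+np.argmax(s[1:,4]);
    cs,_=cv2.findContours((l==i).astype(np.uint8),cv2.RETR_EXTERNAL,cv2.CHAIN_APPROX_NONE)
    e=cv2.fitEllipse(max(cs,key=len)) 
    print(name,"area",s[i],"cent",c[i].round(2),"ell",np.round(e[0],2),np.round(e[1],2));return c[i]
b,g,r=t[...,0],t[...,1],t[...,2]
lid=((r-g>15)&(r>150)&(r-b>8))
A=seg(lid,150,215,180,248,"med");B=seg(lid,185,215,215,250,"tall");seg(lid,395,225,425,255,"short")
P=seg((r-b>60),270,190,312,230,"pad");F=seg((r-b>20),270,230,290,248,"flux")
S=seg((r<90),285,165,312,195,"spool")
print("tall",atz("top",*B,100.5),"med",atz("top",*A,87.5))
print("pad",atz("top",*P,4),"flux at 42",atz("top",*F,42),"spool",atz("top",*S,36))
for n,u,v in(("tall",356,158),("med",395.5,152)):
    pass
for c in [(348-0,0)]: pass
print("rack back edge",atz("top",137.5,199.5,92),atz("top",230.5,198.5,92))
print("rack front edge",atz("top",141.5,239,35),atz("top",232.5,239,35))
print("bin corners",[atz("top",u,v,45).round(1) for u,v in((344,202),(438.5,201.5),(440.5,272),(344.5,272.5))])
print("sinkover top corners",[atz("top",u,v,61).round(1) for u,v in((403.5,219.5),(415,219),(420,258),(408,258.5))])
print("sinkside top corners",[atz("top",u,v,25).round(1) for u,v in((369.5,216.5),(380.5,218),(370.5,254),(359,252))])
print("short tin l/r edges", atz("top",401.5,238,41),atz("top",421,238,41), "c",atz("top",411.2,238.5,41))
E
```

```text
[149 157 176] [152 161 179] [170 179 198] [175 191 194] [107 115 127] [ 64 140 212] [44 47 50]
med area [156 226  18  17 236] cent [164.42 234.45] ell [164.42 234.44] [15.39 17.64]
tall area [193 228  19  17 248] cent [201.82 236.17] ell [201.85 236.16] [15.85 18.1 ]
short area [418 231   4  13  36] cent [419.39 236.83] ell [419.45 236.71] [ 3.06 11.67]
pad area [276 194  33  32 828] cent [291.92 209.7 ] ell [291.92 209.69] [31.34 31.85]
flux area [275 231  14  14 129] cent [281.21 237.96] ell [281.2  237.72] [13.07 13.34]
spool area [290 172  18  19 270] cent [298.73 181.02] ell [298.72 181.02] [17.06 18.31]
tall [500.15830789 245.25645062 100.5       ] med [507.63611112 353.83213363  87.5       ]
pad [584.94409935 -11.23291696   4.        ] flux at 42 [496.67273719  21.95947309  42.        ] spool [666.67301221 -32.43726576  36.        ]
rack back edge [608.63160928 431.36508618  92.        ] [607.84212861 165.24874559  92.        ]
rack front edge [499.84075006 433.38893047  35.        ] [496.14542972 165.44535008  35.        ]
bin corners [array([ 600.2, -164.7,   45. ]), array([ 597.8, -443.5,   45. ]), array([ 391.1, -438.8,   45. ]), array([ 393.5, -160.4,   45. ])]
sinkover top corners [array([ 544. , -334.3,   61. ]), array([ 545. , -367.8,   61. ]), array([ 431.8, -377.1,   61. ]), array([ 430.9, -342.5,   61. ])]
sinkside top corners [array([ 558.5, -241.7,   25. ]), array([ 553.5, -274.3,   25. ]), array([ 446.9, -240.9,   25. ]), array([ 453.3, -207.1,   25. ])]
short tin l/r edges [ 491.77364309 -330.75906928   41.        ] [ 490.98512645 -387.92786401   41.        ] c [ 489.91295813 -359.13245005   41.        ]
```

```bash
cat >> h.py <<'E'
def cyl(img,n,mid,ax,h,r=28,col=(0,0,255),s=1,x0=0,y0=0):
    ax=np.array(ax,float);ax/=np.linalg.norm(ax);a=np.cross(ax,[0,1,0]) if abs(ax[1])<.9 else np.array([1.,0,0]);a/=np.linalg.norm(a);b=np.cross(ax,a)
    for e in(-.5,.5):
        pts=[((proj(n,np.array(mid)+e*h*ax+r*(np.cos(w)*a+np.sin(w)*b))-[x0,y0]+.5)*s) for w in np.linspace(0,2*np.pi,60)]
        cv2.polylines(img,[np.int32(np.round(pts))],True,col,1)
def box(img,n,c,yaw,l,w,z,s,x0,y0,col=(0,0,255)):
    R=np.array([[np.cos(yaw),-np.sin(yaw)],[np.sin(yaw),np.cos(yaw)]])
    pts=[(proj(n,[*(np.array(c)+R@[i*l/2,j*w/2]),z])-[x0,y0]+.5)*s for i,j in((1,1),(1,-1),(-1,-1),(-1,1))]
    cv2.polylines(img,[np.int32(np.round(pts))],True,col,1)
def big(img,x0,y0,x1,y1,s): return cv2.resize(img[y0:y1,x0:x1],None,fx=s,fy=s,interpolation=cv2.INTER_CUBIC)
E
cat > ov.py <<'E'
from h import *
t=cv2.imread("pics/top0.png");sc=cv2.imread("pics/scene0.png")
n=[-.5,0,.866]
a=big(t,150,205,220,250,5);b=big(sc,335,140,415,190,5)
for im,nm,x0,y0 in((a,"top",150,205),(b,"scene",335,140)):
    cyl(im,nm,[516.4,245.3,72.4],n,65,s=5,x0=x0,y0=y0);cyl(im,nm,[520.1,353.8,65.9],n,50,s=5,x0=x0,y0=y0,col=(0,200,0))
c=big(t,335,195,450,280,3.4);d=big(sc,60,195,215,310,2.6)
for im,nm,x0,y0,s in((c,"top",335,195,3.4),(d,"scene",60,195,2.6)):
    cyl(im,nm,[490,-359,23],[0,0,1],36,s=s,x0=x0,y0=y0)
    box(im,nm,[488,-355.5],0.076,110,30,61,s,x0,y0); box(im,nm,[503,-241],-.31,110,30,25,s,x0,y0);box(im,nm,[495.7,-302],-.012,210,280,45,s,x0,y0,(255,0,0))
W=800
def pad(i): 
    o=np.zeros((300,400,3),np.uint8);h,w=min(300,i.shape[0]),min(400,i.shape[1]);o[:h,:w]=i[:h,:w];return o
cv2.imwrite("pics/ov1.png",np.vstack([np.hstack([pad(a),pad(b)]),np.hstack([pad(c),pad(d)])]))
E
python3 ov.py
```

```text
(no output)
```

View pics/ov1.png

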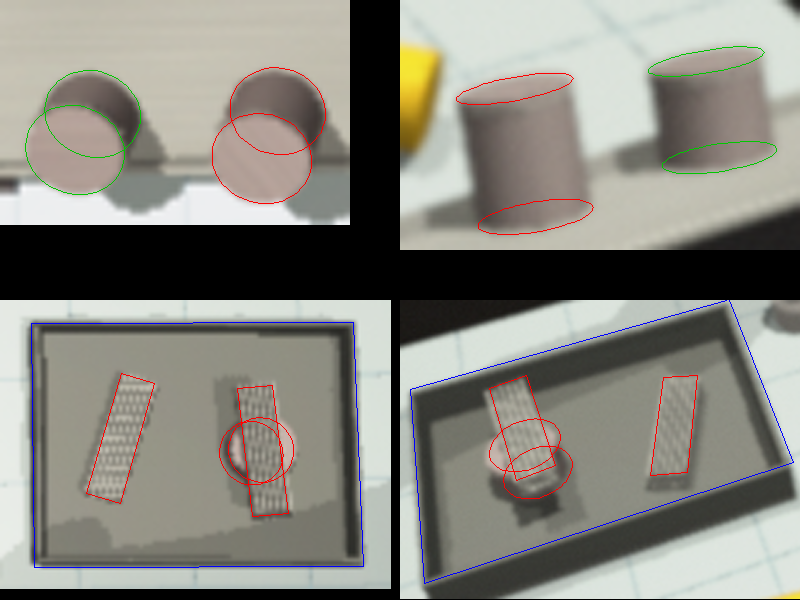

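```bash
cat > st.py <<'E'
from h import *
from scipy.spatial.transform import Rotation as Ro
import sys
o=get_obs();R=Ro.from_quat(o["ee_rot"]);M=R.as_matrix()
print("t",round(o["time"],2),"p",o["tcp_pos"].round(1),"w",round(o["gripper_width"]*93,1),"F",o["force"].round(1),"x",M[:,0].round(3),"z",M[:,2].round(3),"q",o["qpos"].round(2))
def tw(xd,zd):
    xd=np.array(xd,float);xd/=np.linalg.norm(xd)
    for s in(1,-1):
        z=np.array(zd,float)*s;z-=xd*(z@xd);z/=np.linalg.norm(z)
        T=np.column_stack([xd,np.cross(z,xd),z]);v=(Ro.from_matrix(T)*R.inv()).as_rotvec();print("twist",s,v.round(4),np.degrees(np.linalg.norm(v)).round(1))
if len(sys.argv)>1:
    exec("tw("+sys.argv[1]+")")
E
python3 st.py "[0,0,-1],[-0.076,1,0]"; python3 st.py "[0,0,-1],[1,0,0]"
```

```text
t 0.1 p [ 296.  -661.4  236.8] w 93.2 F [0.6 0.4 0.8] x [-0.001  0.001 -1.   ] z [ 0.409 -0.913 -0.001] q [ 1.07  0.6  -0.    1.6   0.    0.94 -0.08]
twist 1 [ 6.0000e-04 -1.9000e-03  2.7966e+00] 160.2
twist -1 [-0.0013 -0.0004 -0.345 ] 19.8
t 0.1 p [ 296.  -661.4  236.8] w 93.2 F [0.6 0.4 0.8] x [-0.001  0.001 -1.   ] z [ 0.409 -0.913 -0.001] q [ 1.07  0.6  -0.    1.6   0.    0.94 -0.08]
twist 1 [-7.00e-04 -1.30e-03  1.15e+00] 65.9
twist -1 [-1.4000e-03  8.0000e-04 -1.9916e+00] 114.1
```

Request:
move_arm([
  {"travel": [20, 30, -5], "twist": [0, 0, -0.06]},
  {"travel": [39, 61, -15], "twist": [0, 0, -0.13]},
  {"travel": [58, 92, -30], "twist": [0, 0, -0.2]},
  {"travel": [77, 123, -45], "twist": [0, 0, -0.27]},
  {"travel": [96, 153, -58], "twist": [0, 0, -0.345]},
], fingers=0.65, newtons=20)

```text
time: 0.52
tcp_pos: [392.4, -506.9, 178.6]
ee_rot: [0.482, 0.518, -0.482, 0.517]
force: [1.3, 0.7, -0.5]
gripper_width: 0.691
```

Request:
move_arm([
  {"travel": [20, 31, -12], "twist": [0, 0, 0]},
  {"travel": [40, 63, -24], "twist": [0, 0, 0]},
  {"travel": [60, 94, -36], "twist": [0, 0, 0]},
  {"travel": [80, 125, -48], "twist": [0, 0, 0]},
  {"travel": [96, 153, -58], "twist": [0, 0, 0]},
])

```text
time: 0.93
tcp_pos: [489.3, -353.3, 120.6]
ee_rot: [0.481, 0.519, -0.48, 0.519]
force: [0.7, 0.5, 0.4]
gripper_width: 0.65
```

```bash
python3 st.py "[0,0,-1],[-0.076,1,0]"; python3 - <<'E'
from h import *
for n in("scene","top"):
    cv2.imwrite(f"pics/{n}1.png",cv2.cvtColor(snapshot(n),cv2.COLOR_RGB2BGR))
a=big(cv2.imread("pics/scene1.png"),30,150,230,320,4);cv2.imwrite("pics/c1.png",a[:600,:800])
E
```

```text
t 0.93 p [ 489.3 -353.3  120.6] w 60.4 F [0.7 0.5 0.4] x [-0.     0.001 -1.   ] z [ 0.077 -0.997 -0.001] q [ 0.47  0.61  0.09  1.98 -0.1   0.56 -0.87]
twist 1 [ 4.0000e-04 -1.2000e-03  3.1404e+00] 179.9
twist -1 [-0.0008 -0.0003 -0.0012] 0.1
```

View pics/c1.png

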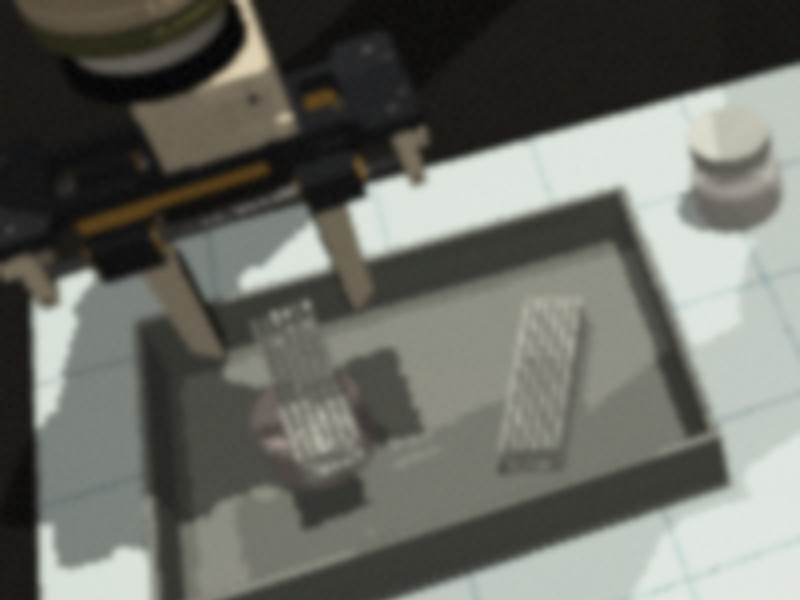

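Request:
move_arm([
  {"travel": [-1, -2, -25], "twist": [0, 0, 0]},
  {"travel": [-1, -2, -45], "twist": [0, 0, 0]},
  {"travel": [-1, -2, -57], "twist": [0, 0, 0]},
  {"travel": [-1, -2, -57], "twist": [0, 0, 0]},
])

```text
time: 1.37
tcp_pos: [485.7, -357.4, 62.3]
ee_rot: [0.48, 0.52, -0.481, 0.517]
force: [-0.1, -0.3, 0.0]
gripper_width: 0.648
```

Request:
move_arm([
  {"travel": [0, 0, 0], "twist": [0, 0, 0]},
  {"travel": [0, 0, 0], "twist": [0, 0, 0]},
  {"travel": [0, 0, 0], "twist": [0, 0, 0]},
  {"travel": [0, 0, 0], "twist": [0, 0, 0]},
], fingers=0.2)

```text
time: 1.7
tcp_pos: [487.5, -358.2, 65.7]
ee_rot: [0.481, 0.518, -0.481, 0.519]
force: [-0.0, 0.2, -0.1]
gripper_width: 0.41
```

Request:
move_arm([
  {"travel": [0, 0, 0], "twist": [0, 0, 0]},
  {"travel": [0, 0, 4], "twist": [0, 0, 0]},
  {"travel": [0, 0, 15], "twist": [0, 0, 0]},
  {"travel": [0, 0, 25], "twist": [0, 0, 0]},
])

```text
time: 2.03
tcp_pos: [487.0, -357.7, 90.5]
ee_rot: [0.481, 0.519, -0.481, 0.518]
force: [0.2, 0.4, 0.1]
gripper_width: 0.322
```

```bash
python3 st.py "[0,0,-1],[0.305,0.952,0]"; python3 - <<'E'
from h import *
for n in("scene","top"):
    cv2.imwrite(f"pics/{n}2.png",cv2.cvtColor(snapshot(n),cv2.COLOR_RGB2BGR))
a=big(cv2.imread("pics/scene2.png"),30,150,230,320,4);cv2.imwrite("pics/c2.png",a[:600,:800])
E
```

```text
t 2.03 p [ 487.  -357.7   90.5] w 29.9 F [0.2 0.4 0.1] x [-0.  0. -1.] z [ 0.076 -0.997 -0.   ] q [ 0.49  0.65  0.08  2.   -0.1   0.5  -0.86]
twist 1 [ 5.0000e-04 -4.0000e-04  2.7557e+00] 157.9
twist -1 [-3.000e-04 -4.000e-04 -3.858e-01] 22.1
```

View pics/c2.png

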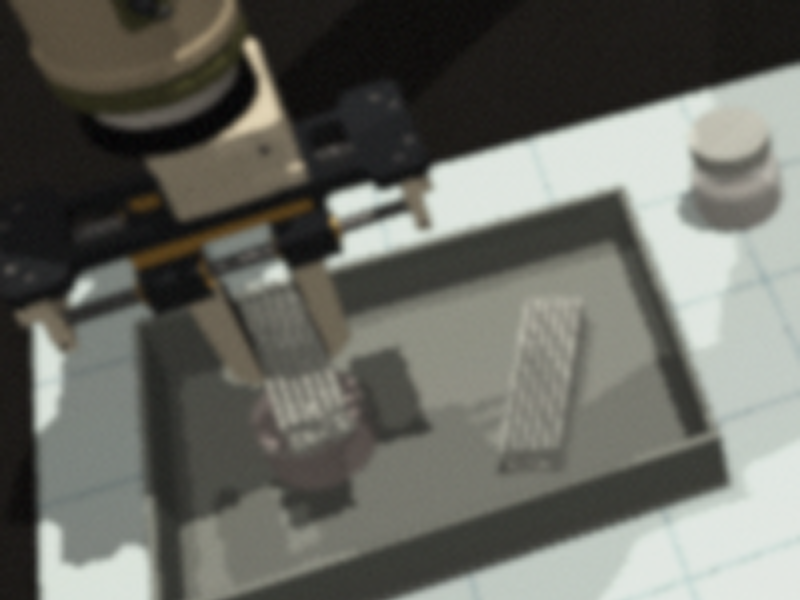

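Request:
move_arm([
  {"travel": [-7, 18, 3], "twist": [0, 0, -0.1]},
  {"travel": [-14, 36, 3], "twist": [0, 0, -0.2]},
  {"travel": [-21, 54, 0], "twist": [0, 0, -0.3]},
  {"travel": [-26, 70, 0], "twist": [0, 0, -0.386]},
  {"travel": [-26, 70, 0], "twist": [0, 0, -0.386]},
])

```text
time: 2.55
tcp_pos: [460.1, -284.2, 89.6]
ee_rot: [-0.572, -0.417, 0.572, -0.415]
force: [-0.5, 0.3, -0.2]
gripper_width: 0.32
```

Request:
move_arm([
  {"travel": [0, 0, -20], "twist": [0, 0, 0]},
  {"travel": [0, 0, -40], "twist": [0, 0, 0]},
  {"travel": [0, 0, -54], "twist": [0, 0, 0]},
  {"travel": [0, 0, -60], "twist": [0, 0, 0]},
  {"travel": [0, 0, -60], "twist": [0, 0, 0]},
])

```text
time: 2.97
tcp_pos: [461.3, -288.2, 28.9]
ee_rot: [-0.571, -0.417, 0.571, -0.417]
force: [-0.1, 0.1, -0.4]
gripper_width: 0.316
```

```bash
python3 st.py; python3 - <<'E'
from h import *
for n in("scene","top"):
    cv2.imwrite(f"pics/{n}3.png",cv2.cvtColor(snapshot(n),cv2.COLOR_RGB2BGR))
a=big(cv2.imread("pics/scene3.png"),30,150,230,300,4);cv2.imwrite("pics/c3.png",a[:600,:800])
E
```

```text
t 2.97 p [ 461.3 -288.2   28.9] w 29.4 F [-0.1  0.1 -0.4] x [-0.  0. -1.] z [-0.304 -0.953 -0.   ] q [ 0.37  0.71  0.12  2.16 -0.29  0.28 -1.14]
```

View pics/c3.png

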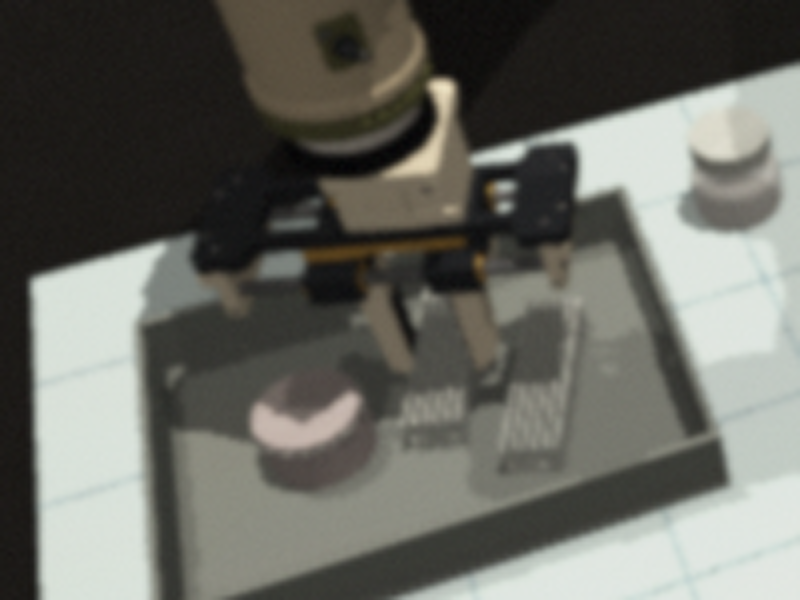

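Request:
move_arm([
  {"travel": [0, 0, -2], "twist": [0, 0, 0]},
  {"travel": [0, 0, -2], "twist": [0, 0, 0]},
])

```text
time: 3.23
tcp_pos: [461.5, -288.3, 28.1]
ee_rot: [0.571, 0.416, -0.571, 0.417]
force: [0.4, -0.6, -0.7]
gripper_width: 0.317
```

Request:
move_arm([
  {"travel": [0, 0, 0], "twist": [0, 0, 0]},
  {"travel": [0, 0, 0], "twist": [0, 0, 0]},
  {"travel": [0, 0, 0], "twist": [0, 0, 0]},
], fingers=0.45)

```text
time: 3.48
tcp_pos: [461.3, -287.8, 27.8]
ee_rot: [0.571, 0.417, -0.571, 0.417]
force: [-0.3, 0.8, 0.2]
gripper_width: 0.442
```

Request:
move_arm([
  {"travel": [0, 0, 20], "twist": [0, 0, 0]},
  {"travel": [0, 0, 55], "twist": [0, 0, 0]},
  {"travel": [0, 0, 95], "twist": [0, 0, 0]},
  {"travel": [0, 30, 120], "twist": [0, 0, 0]},
  {"travel": [0, 70, 130], "twist": [0, 0, 0]},
])

```text
time: 3.9
tcp_pos: [462.3, -220.7, 161.2]
ee_rot: [0.573, 0.413, -0.571, 0.417]
force: [1.5, 0.6, -0.2]
gripper_width: 0.448
```

```bash
python3 st.py "[0.5,0,-0.866],[0,1,0]"; python3 - <<'E'
from h import *
for n in("scene","top"):
    cv2.imwrite(f"pics/{n}4.png",cv2.cvtColor(snapshot(n),cv2.COLOR_RGB2BGR))
a=big(cv2.imread("pics/scene4.png"),50,180,250,330,4);cv2.imwrite("pics/c4.png",a[:600,:800])
E
```

```text
t 3.9 p [ 462.3 -220.7  161.2] w 41.7 F [ 1.5  0.6 -0.2] x [ 0.006 -0.003 -1.   ] z [-0.31  -0.951  0.001] q [ 0.15  0.47  0.26  2.17 -0.23  0.52 -1.3 ]
twist 1 [ 0.7422 -0.12   -2.7359] 162.6
twist -1 [-0.0804 -0.513   0.3089] 34.6
```

View pics/c4.png

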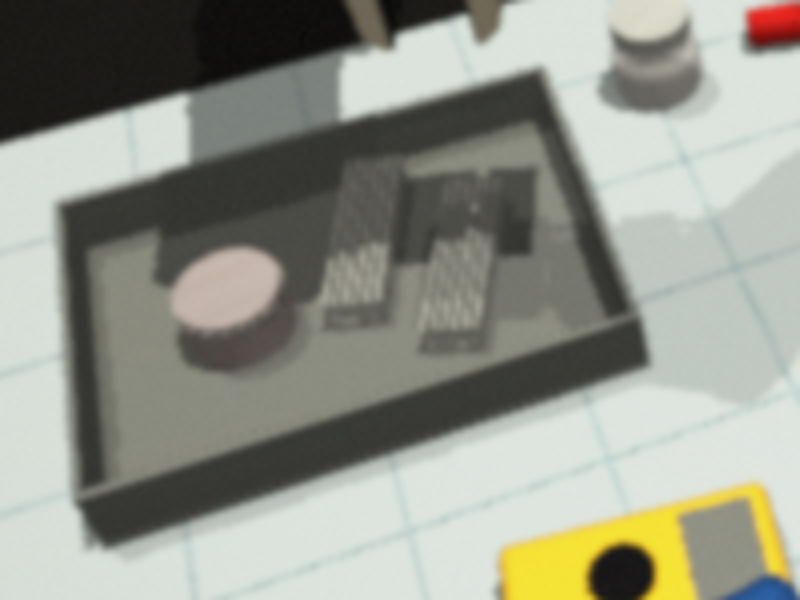

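Request:
move_arm([
  {"travel": [2, 35, 10], "twist": [-0.016, -0.103, 0.062]},
  {"travel": [4, 75, 20], "twist": [-0.032, -0.205, 0.124]},
  {"travel": [6, 115, 20], "twist": [-0.048, -0.308, 0.185]},
  {"travel": [8, 155, 20], "twist": [-0.064, -0.41, 0.247]},
  {"travel": [8, 195, 20], "twist": [-0.0804, -0.513, 0.3089]},
], fingers=0.86, newtons=15)

```text
time: 4.42
tcp_pos: [475.1, -87.3, 190.2]
ee_rot: [0.605, 0.393, -0.434, 0.54]
force: [1.4, 1.0, 1.0]
gripper_width: 0.758
```

Request:
move_arm([
  {"travel": [0, 40, 0], "twist": [0, 0, 0]},
  {"travel": [0, 80, 0], "twist": [0, 0, 0]},
  {"travel": [0, 120, 0], "twist": [0, 0, 0]},
  {"travel": [0, 160, 0], "twist": [0, 0, 0]},
  {"travel": [0, 200, 0], "twist": [0, 0, 0]},
])

```text
time: 4.83
tcp_pos: [476.2, 68.0, 190.0]
ee_rot: [0.605, 0.393, -0.434, 0.54]
force: [0.1, 0.0, -0.8]
gripper_width: 0.862
```

```bash
python3 st.py "[0.5,0,-0.866],[0,1,0]"
```

```text
t 4.83 p [476.2  68.  190. ] w 80.2 F [ 0.1  0.  -0.8] x [ 0.314  0.007 -0.949] z [-0.1   -0.994 -0.041] q [-0.72  0.35  0.53  2.44 -0.91  0.14 -1.04]
twist 1 [ 1.2402 -0.0055 -2.7684] 173.8
twist -1 [-0.051  -0.2046  0.0956] 13.3
```

Request:
move_arm([
  {"travel": [10, 40, -10], "twist": [0, 0, 0]},
  {"travel": [20, 80, -20], "twist": [0, 0, 0]},
  {"travel": [20, 120, -30], "twist": [0, 0, 0]},
  {"travel": [20, 150, -30], "twist": [-0.02, -0.1, 0.045]},
  {"travel": [15, 177, -40], "twist": [-0.051, -0.2046, 0.0956]},
])

```text
time: 5.25
tcp_pos: [500.8, 241.9, 175.4]
ee_rot: [0.599, 0.37, -0.398, 0.587]
force: [1.3, -0.2, -0.5]
gripper_width: 0.859
```

```bash
python3 st.py "[0.5,0,-0.866],[0,1,0]"
```

```text
t 5.25 p [500.8 241.9 175.4] w 79.9 F [ 1.3 -0.2 -0.5] x [ 0.409 -0.023 -0.912] z [-0.042 -0.999  0.007] q [-1.23  0.53  0.75  2.34 -1.04  0.11 -1.21]
twist 1 [ 1.415  -0.039  -2.7664] 178.0
twist -1 [ 0.0047 -0.1016  0.0421] 6.3
```

```bash
python3 st.py "[0.342,0,-0.94],[0,1,0]"
```

```text
t 5.25 p [500.8 241.9 175.4] w 79.9 F [ 1.3 -0.2 -0.5] x [ 0.409 -0.023 -0.912] z [-0.042 -0.999  0.007] q [-1.23  0.53  0.75  2.34 -1.04  0.11 -1.21]
twist 1 [ 1.1675 -0.0342 -2.8774] 177.9
twist -1 [0.0083 0.073  0.0415] 4.8
```

Request:
move_arm([
  {"travel": [-3, 1, -12], "twist": [0.004, 0.036, 0.02]},
  {"travel": [-7, 3, -27], "twist": [0.0083, 0.073, 0.0415]},
  {"travel": [-7, 3, -42], "twist": [0.0083, 0.073, 0.0415]},
  {"travel": [-7, 3, -42], "twist": [0.0083, 0.073, 0.0415]},
])

```text
time: 5.58
tcp_pos: [493.8, 246.8, 136.0]
ee_rot: [0.575, 0.409, -0.41, 0.578]
force: [0.6, 0.3, 0.0]
gripper_width: 0.86
```

```bash
python3 st.py "[0.342,0,-0.94],[0,1,0]"; python3 - <<'E'
from h import *
for n in("scene","top"):
    cv2.imwrite(f"pics/{n}5.png",cv2.cvtColor(snapshot(n),cv2.COLOR_RGB2BGR))
a=big(cv2.imread("pics/scene5.png"),300,80,460,200,5);cv2.imwrite("pics/c5.png",a[:600,:800])
E
```

```text
t 5.58 p [493.8 246.8 136. ] w 80.0 F [0.6 0.3 0. ] x [ 0.33  -0.004 -0.944] z [ 0.    -1.     0.004] q [-1.08  0.56  0.57  2.32 -1.05  0.11 -1.17]
twist 1 [-1.0551  0.0055  2.9573] 179.9
twist -1 [ 0.0039 -0.0125 -0.0004] 0.7
```

View pics/c5.png

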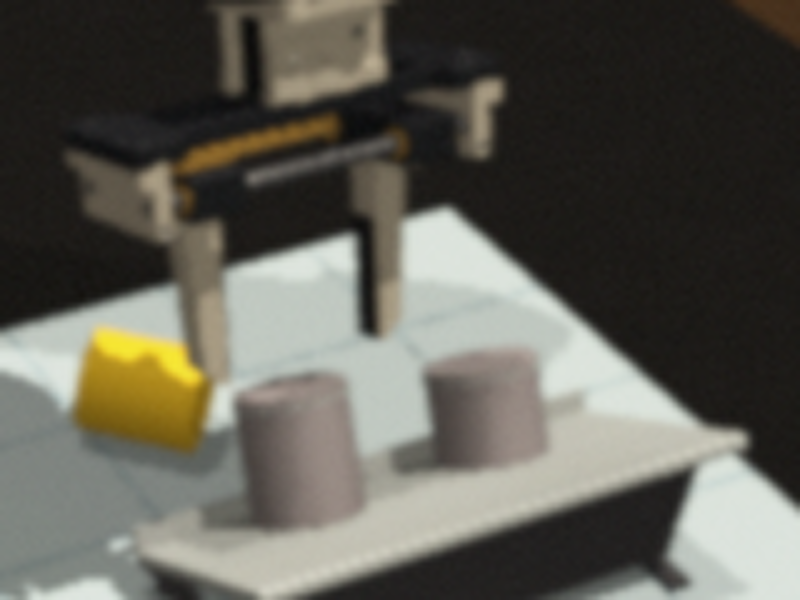

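Request:
move_arm([
  {"travel": [5, -1, 0], "twist": [0, 0.09, 0]},
  {"travel": [10, -1.5, 0], "twist": [0, 0.165, 0]},
  {"travel": [10, -1.5, 0], "twist": [0, 0.165, 0]},
])

```text
time: 5.93
tcp_pos: [507.7, 243.5, 138.9]
ee_rot: [0.541, 0.453, -0.457, 0.541]
force: [1.0, -0.0, 0.7]
gripper_width: 0.861
```

```bash
python3 st.py "[0.174,0,-0.985],[0,1,0]"
```

```text
t 5.93 p [507.7 243.5 138.9] w 80.0 F [ 1.  -0.   0.7] x [ 0.173 -0.004 -0.985] z [-0.004 -1.     0.003] q [-1.12  0.64  0.79  2.2  -0.91  0.46 -1.22]
twist 1 [ 0.5437 -0.0062 -3.091 ] 179.8
twist -1 [ 0.0034 -0.0014  0.0037] 0.3
```

Now comfortable joints. Descend and grasp the tall tin.

Request:
move_arm([
  {"travel": [2, 1, -20], "twist": [0, 0, 0]},
  {"travel": [4, 1, -42], "twist": [0, 0, 0]},
  {"travel": [6, 2, -57], "twist": [0, 0, 0]},
  {"travel": [6, 2, -62], "twist": [0, 0, 0]},
  {"travel": [6, 2, -62], "twist": [0, 0, 0]},
])

```text
time: 6.35
tcp_pos: [510.5, 244.5, 75.0]
ee_rot: [0.542, 0.452, -0.456, 0.542]
force: [-0.4, -0.0, -0.2]
gripper_width: 0.862
```

```bash
python3 st.py "[0.174,0,-0.985],[0,1,0]"; python3 - <<'E'
from h import *
for n in("scene","top"):
    cv2.imwrite(f"pics/{n}6.png",cv2.cvtColor(snapshot(n),cv2.COLOR_RGB2BGR))
a=big(cv2.imread("pics/scene6.png"),300,80,460,200,5);cv2.imwrite("pics/c6.png",a[:600,:800])
E
```

```text
t 6.35 p [510.5 244.5  75. ] w 80.2 F [-0.4 -0.  -0.2] x [ 0.174 -0.005 -0.985] z [-0.004 -1.     0.004] q [-0.95  0.69  0.52  2.23 -1.01  0.27 -1.16]
twist 1 [ 0.5463 -0.0079 -3.0903] 179.8
twist -1 [0.0044 0.0003 0.0042] 0.3
```

View pics/c6.png

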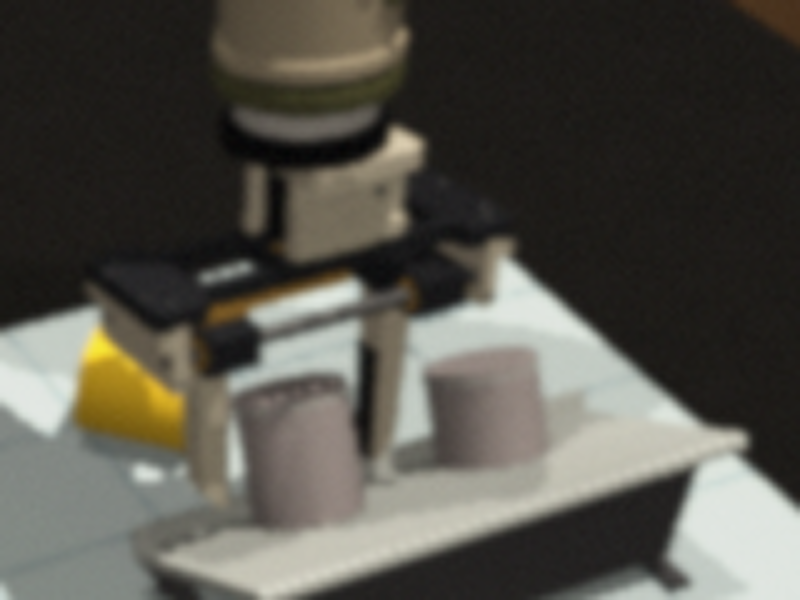

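Request:
move_arm([
  {"travel": [4, 0, 2], "twist": [0, 0, 0]},
  {"travel": [4, 0, 2], "twist": [0, 0, 0]},
  {"travel": [4, 0, 2], "twist": [0, 0, 0]},
])

```text
time: 6.7
tcp_pos: [515.2, 246.3, 78.3]
ee_rot: [0.542, 0.453, -0.455, 0.542]
force: [0.8, 0.6, -0.2]
gripper_width: 0.858
```

Request:
move_arm([
  {"travel": [0, 0, 0], "twist": [0, 0, 0]},
  {"travel": [0, 0, 0], "twist": [0, 0, 0]},
  {"travel": [0, 0, 0], "twist": [0, 0, 0]},
  {"travel": [0, 0, 0], "twist": [0, 0, 0]},
  {"travel": [0, 0, 0], "twist": [0, 0, 0]},
], fingers=0.45, newtons=20)

```text
time: 7.12
tcp_pos: [514.6, 246.1, 77.5]
ee_rot: [0.541, 0.453, -0.456, 0.542]
force: [-0.2, 0.0, -0.0]
gripper_width: 0.609
```

```bash
python3 st.py "[0.174,0,-0.985],[0,1,0]"
```

```text
t 7.12 p [514.6 246.1  77.5] w 56.6 F [-0.2  0.  -0. ] x [ 0.173 -0.003 -0.985] z [-0.002 -1.     0.003] q [-0.96  0.69  0.54  2.22 -1.    0.28 -1.16]
twist 1 [ 0.5447 -0.0054 -3.0926] 179.9
twist -1 [ 0.0032 -0.001   0.0019] 0.2
```

Request:
move_arm([
  {"travel": [-5, 0, 9], "twist": [0, 0, 0]},
  {"travel": [-15, 0, 26], "twist": [0, 0, 0]},
  {"travel": [-25, 0, 50], "twist": [0, 0, 0]},
  {"travel": [-25, -25, 75], "twist": [0, 0.06, 0]},
  {"travel": [-15, -60, 85], "twist": [0, 0.17, 0]},
])

```text
time: 7.53
tcp_pos: [495.1, 189.7, 164.0]
ee_rot: [0.497, 0.502, -0.499, 0.502]
force: [0.2, 1.1, -1.7]
gripper_width: 0.605
```

```bash
python3 st.py "[-0.342,0,-0.94],[0,1,0]"; python3 - <<'E'
from h import *
for n in("scene",):
    cv2.imwrite(f"pics/{n}7.png",cv2.cvtColor(snapshot(n),cv2.COLOR_RGB2BGR))
a=big(cv2.imread("pics/scene7.png"),260,60,460,210,4);cv2.imwrite("pics/c7.png",a[:600,:800])
E
```

```text
t 7.53 p [495.1 189.7 164. ] w 56.3 F [ 0.2  1.1 -1.7] x [-0.002 -0.002 -1.   ] z [ 0.007 -1.     0.002] q [-1.02  0.61  0.82  2.14 -0.72  0.69 -1.26]
twist 1 [0.5469 0.005  3.0865] 179.6
twist -1 [ 0.0006  0.3471 -0.0078] 19.9
```

View pics/c7.png

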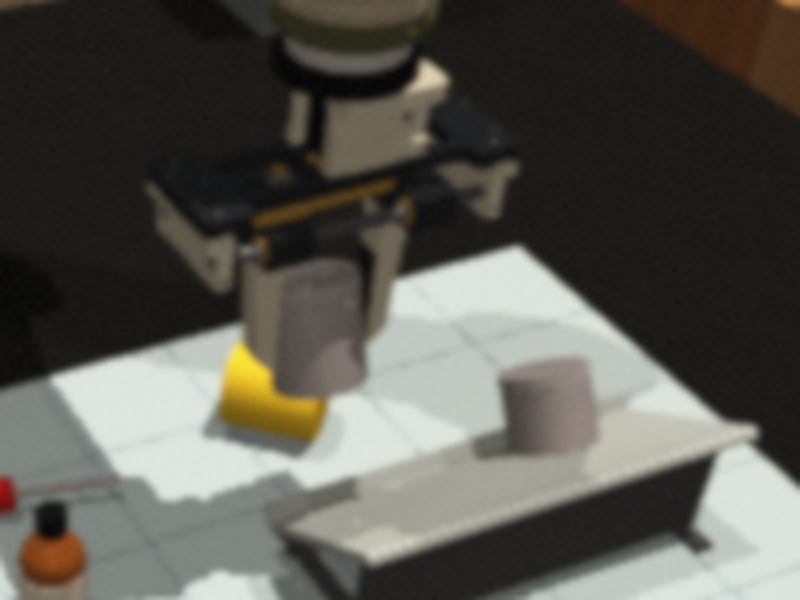

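Request:
move_arm([
  {"travel": [18, -35, 0], "twist": [0, 0.09, 0]},
  {"travel": [36, -70, 0], "twist": [0, 0.18, 0]},
  {"travel": [54, -105, 0], "twist": [0, 0.27, -0.004]},
  {"travel": [72, -140, 0], "twist": [0, 0.347, -0.008]},
  {"travel": [85, -175, 0], "twist": [0, 0.347, -0.008]},
])

```text
time: 8.0
tcp_pos: [587.4, 9.1, 160.9]
ee_rot: [-0.407, -0.576, 0.582, -0.405]
force: [1.5, 1.5, -0.9]
gripper_width: 0.61
```

```bash
python3 st.py "[-0.342,0,-0.94],[0,1,0]"
```

```text
t 8.0 p [587.4   9.1 160.9] w 56.7 F [ 1.5  1.5 -0.9] x [-0.34  -0.003 -0.94 ] z [-0.007 -1.     0.006] q [-0.55  0.81  0.8   1.78 -0.53  1.18 -1.1 ]
twist 1 [-1.0679 -0.005  -2.945 ] 179.5
twist -1 [0.0061 0.0021 0.0073] 0.6
```

Request:
move_arm([
  {"travel": [-2, -15, -30], "twist": [0.006, 0.002, 0.007]},
  {"travel": [-2, -20, -60], "twist": [0.006, 0.002, 0.007]},
  {"travel": [-2, -20, -90], "twist": [0.006, 0.002, 0.007]},
  {"travel": [-2, -20, -108], "twist": [0.006, 0.002, 0.007]},
  {"travel": [-2, -20, -108], "twist": [0.006, 0.002, 0.007]},
])

```text
time: 8.42
tcp_pos: [580.8, -8.9, 50.6]
ee_rot: [-0.406, -0.579, 0.58, -0.405]
force: [-1.3, 0.3, -1.2]
gripper_width: 0.606
```

```bash
python3 st.py "[-0.342,0,-0.94],[0,1,0]"; python3 - <<'E'
from h import *
for n in("scene","top"):
    cv2.imwrite(f"pics/{n}8.png",cv2.cvtColor(snapshot(n),cv2.COLOR_RGB2BGR))
a=big(cv2.imread("pics/scene8.png"),220,160,340,280,5);b=a.copy();cyl(b,"scene",[585,-11,47],[0,0,1],65,s=5,x0=220,y0=160)
cv2.imwrite("pics/c8.png",b)
E
```

```text
t 8.42 p [580.8  -8.9  50.6] w 56.3 F [-1.3  0.3 -1.2] x [-0.343  0.001 -0.939] z [-0.002 -1.    -0.001] q [-0.48  0.93  0.71  1.84 -0.62  1.01 -1.01]
twist 1 [-1.0753e+00  2.2000e-03 -2.9502e+00] 179.9
twist -1 [-0.0008 -0.0012  0.0019] 0.1
```

View pics/c8.png

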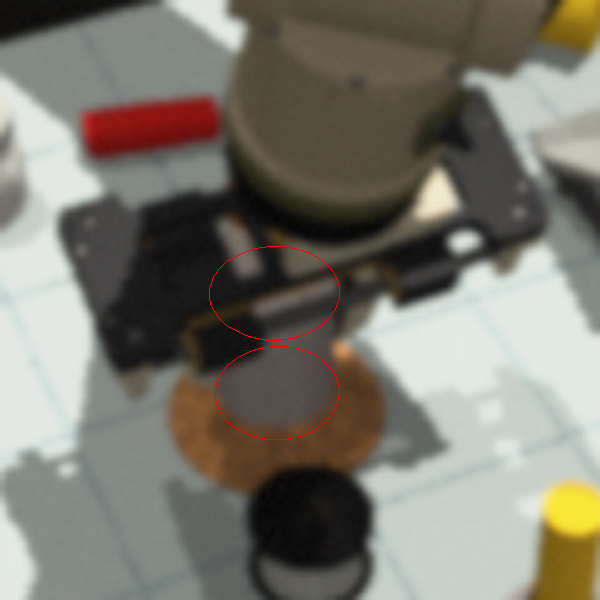

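Request:
move_arm([
  {"travel": [2, -2, -4], "twist": [0, 0, 0]},
  {"travel": [2, -2, -6], "twist": [0, 0, 0]},
  {"travel": [2, -2, -6], "twist": [0, 0, 0]},
])

```text
time: 8.77
tcp_pos: [585.3, -11.0, 49.2]
ee_rot: [0.408, 0.578, -0.578, 0.407]
force: [-0.1, 0.3, 0.0]
gripper_width: 0.61
```

Request:
move_arm([
  {"travel": [0, 0, -2], "twist": [0, 0, 0]},
  {"travel": [0, 0, -3], "twist": [0, 0, 0]},
  {"travel": [0, 0, -3], "twist": [0, 0, 0]},
])

```text
time: 9.02
tcp_pos: [584.7, -10.8, 45.7]
ee_rot: [0.407, 0.578, -0.578, 0.406]
force: [-0.2, -0.1, -0.3]
gripper_width: 0.607
```

```bash
python3 st.py
```

```text
t 9.02 p [584.7 -10.8  45.7] w 56.4 F [-0.2 -0.1 -0.3] x [-0.338  0.001 -0.941] z [-0.001 -1.    -0.001] q [-0.47  0.94  0.7   1.83 -0.63  1.   -1.  ]
```

Request:
move_arm([
  {"travel": [0, 0, -1], "twist": [0, 0, 0]},
  {"travel": [0, 0, -2], "twist": [0, 0, 0]},
  {"travel": [0, 0, -2], "twist": [0, 0, 0]},
])

```text
time: 9.27
tcp_pos: [584.6, -10.9, 43.4]
ee_rot: [0.407, 0.578, -0.578, 0.406]
force: [-0.5, 0.2, -0.2]
gripper_width: 0.611
```

Request:
move_arm([
  {"travel": [0, 0, -1], "twist": [0, 0, 0]},
  {"travel": [0, 0, -2], "twist": [0, 0, 0]},
  {"travel": [0, 0, -2], "twist": [0, 0, 0]},
])

```text
time: 9.52
tcp_pos: [584.8, -11.0, 41.9]
ee_rot: [0.407, 0.578, -0.578, 0.406]
force: [0.1, 1.3, 2.8]
gripper_width: 0.605
```

```bash
python3 st.py
```

```text
t 9.52 p [584.8 -11.   41.9] w 56.2 F [0.1 1.3 2.8] x [-0.338  0.001 -0.941] z [-0.001 -1.    -0.001] q [-0.47  0.95  0.7   1.83 -0.63  0.99 -1.  ]
```

Request:
move_arm([
  {"travel": [0, 0, -1], "twist": [0, 0, 0]},
  {"travel": [0, 0, -1], "twist": [0, 0, 0]},
])

```text
time: 9.68
tcp_pos: [584.9, -11.0, 41.6]
ee_rot: [0.407, 0.579, -0.578, 0.406]
force: [-0.0, 2.0, 11.3]
gripper_width: 0.607
```

Request:
move_arm([
  {"travel": [0, 0, 0], "twist": [0, 0, 0]},
  {"travel": [0, 0, 0], "twist": [0, 0, 0]},
  {"travel": [0, 0, 0], "twist": [0, 0, 0]},
], fingers=0.8)

```text
time: 9.93
tcp_pos: [584.6, -11.0, 40.4]
ee_rot: [0.407, 0.578, -0.578, 0.406]
force: [0.0, 0.7, -0.1]
gripper_width: 0.775
```

```bash
python3 st.py; python3 - <<'E'
from h import *
for n in("scene",):
    cv2.imwrite(f"pics/{n}9.png",cv2.cvtColor(snapshot(n),cv2.COLOR_RGB2BGR))
a=big(cv2.imread("pics/scene9.png"),220,160,340,280,5)
cv2.imwrite("pics/c9.png",a)
E
```

```text
t 9.93 p [584.6 -11.   40.4] w 72.1 F [ 0.   0.7 -0.1] x [-0.338  0.001 -0.941] z [-0.001 -1.    -0.001] q [-0.47  0.95  0.7   1.83 -0.63  0.99 -1.  ]
```

View pics/c9.png

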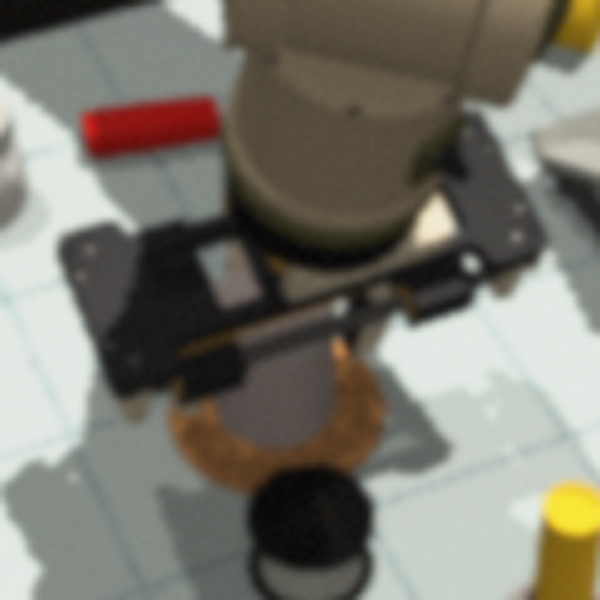

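Request:
move_arm([
  {"travel": [12, 0, 34], "twist": [0, 0, 0]},
  {"travel": [26, 0, 72], "twist": [0, 0, 0]},
  {"travel": [34, 3, 105], "twist": [0, -0.05, 0]},
  {"travel": [34, 30, 125], "twist": [0, -0.12, 0]},
  {"travel": [20, 68, 125], "twist": [0, -0.2, 0]},
], fingers=0.86)

```text
time: 10.4
tcp_pos: [609.7, 53.1, 169.8]
ee_rot: [-0.467, -0.53, 0.534, -0.464]
force: [0.5, 1.1, -1.1]
gripper_width: 0.86
```

Request:
move_arm([
  {"travel": [-15, 37, 0], "twist": [0, -0.1, 0]},
  {"travel": [-30, 74, 0], "twist": [0, -0.2, 0]},
  {"travel": [-45, 111, 0], "twist": [0, -0.3, 0]},
  {"travel": [-60, 148, 0], "twist": [0, -0.3, 0]},
  {"travel": [-75, 185, 0], "twist": [0, -0.3, 0]},
])

```text
time: 10.82
tcp_pos: [527.2, 243.4, 165.8]
ee_rot: [0.538, 0.46, -0.46, 0.536]
force: [-0.0, -0.1, -0.5]
gripper_width: 0.863
```

```bash
python3 st.py "[0.174,0,-0.985],[0,1,0]"; python3 - <<'E'
from h import *
for n in("scene","top"):
    cv2.imwrite(f"pics/{n}10.png",cv2.cvtColor(snapshot(n),cv2.COLOR_RGB2BGR))
a=big(cv2.imread("pics/scene10.png"),210,160,330,280,4);b=big(cv2.imread("pics/top10.png"),240,170,340,270,4)
for im,n,x0,y0 in((a,"scene",210,160),(b,"top",240,170)): cyl(im,n,[585,-11,36.5],[0,0,1],65,s=4,x0=x0,y0=y0)
b=cv2.resize(b,(480,480));a=cv2.resize(a,(480,480))
cv2.imwrite("pics/c10.png",np.hstack([a[:,:400],b[:,:400]]))
E
```

```text
t 10.82 p [527.2 243.4 165.8] w 80.3 F [-0.  -0.1 -0.5] x [ 0.154  0.002 -0.988] z [-0.001 -1.    -0.003] q [-1.11  0.62  0.82  2.14 -0.79  0.54 -1.31]
twist 1 [ 0.515   0.0038 -3.0977] 179.9
twist -1 [-0.0026 -0.0202  0.0009] 1.2
```

View pics/c10.png

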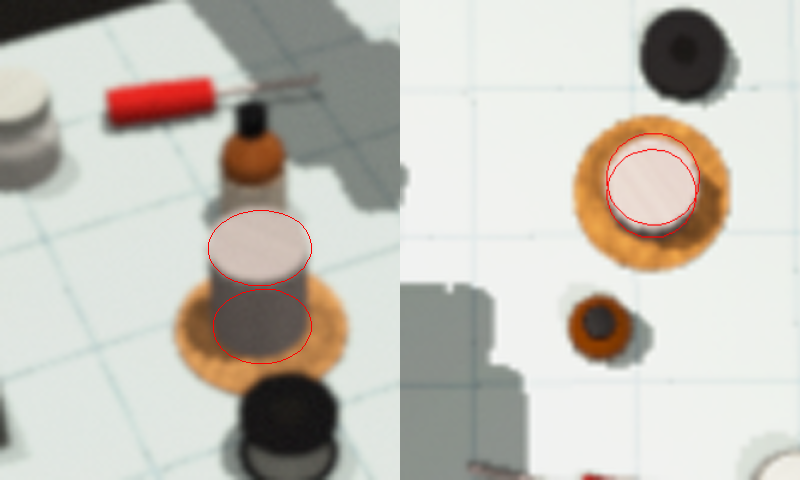

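Request:
move_arm([
  {"travel": [-7, 37, 0], "twist": [0, -0.02, 0]},
  {"travel": [-14, 74, -10], "twist": [0, -0.02, 0]},
  {"travel": [-20, 110, -20], "twist": [0, -0.02, 0]},
  {"travel": [-20, 110, -31], "twist": [0, -0.02, 0]},
  {"travel": [-20, 110, -31], "twist": [0, -0.02, 0]},
])

```text
time: 11.33
tcp_pos: [508.2, 353.8, 132.2]
ee_rot: [0.54, 0.456, -0.454, 0.542]
force: [0.7, -0.6, -0.3]
gripper_width: 0.86
```

```bash
python3 st.py "[0.174,0,-0.985],[0,1,0]"; python3 - <<'E'
from h import *
t=cv2.imread("pics/top10.png").astype(int);b,g,r=t[...,0],t[...,1],t[...,2]
print(t[208,291],t[205,291],t[200,291])
m=((r-b>5)&(r-b<45)&(r>170)).astype(np.uint8);k=np.zeros_like(m);k[185:235,270:315]=m[185:235,270:315]
n,l,s,c=cv2.connectedComponentsWithStats(k);i=1+np.argmax(s[1:,4]);print(s[i],c[i],atz("top",*c[i],69))
E
```

```text
t 11.33 p [508.2 353.8 132.2] w 80.0 F [ 0.7 -0.6 -0.3] x [ 0.172 -0.    -0.985] z [ 0.004 -1.     0.001] q [-1.27  0.72  0.81  2.07 -0.85  0.54 -1.46]
twist 1 [-5.4280e-01  3.0000e-04  3.0901e+00] 179.8
twist -1 [ 0.0009 -0.0019 -0.0041] 0.3
[212 221 235] [208 216 232] [207 216 232]
[283 199  19  19 275] [292.12       207.97454545] [581.21403295 -10.99141373  69.        ]
```

```bash
cat > lid.py <<'E'
from h import *
import sys
f,z=sys.argv[1],float(sys.argv[2])
t=cv2.imread(f);c=big(t,275,190,310,230,15);cv2.imwrite("pics/lid.png",c)
for v in range(194,222): print(v,[tuple(int(q) for q in t[v,u]) for u in (288,292,296)])
E
python3 lid.py pics/top10.png 69; python3 -c "
from h import *
for dx in(28,-28):print(proj('top',[585+dx,-11,69]),proj('top',[585+dx,-11,4]))"
```

```text
194 [(156, 193, 221), (102, 160, 217), (181, 205, 222)]
195 [(79, 150, 217), (66, 144, 214), (88, 157, 222)]
196 [(64, 140, 211), (65, 141, 213), (68, 149, 222)]
197 [(56, 124, 190), (74, 151, 222), (67, 144, 216)]
198 [(68, 125, 186), (121, 165, 218), (73, 138, 204)]
199 [(129, 162, 204), (206, 216, 231), (123, 161, 208)]
200 [(204, 215, 232), (207, 215, 232), (193, 205, 228)]
201 [(208, 217, 233), (206, 215, 232), (205, 214, 231)]
202 [(207, 216, 232), (205, 214, 231), (205, 214, 230)]
203 [(209, 218, 233), (205, 214, 230), (206, 214, 231)]
204 [(212, 221, 235), (206, 215, 231), (206, 213, 231)]
205 [(212, 221, 235), (207, 216, 232), (207, 214, 231)]
206 [(210, 219, 234), (209, 218, 233), (207, 215, 232)]
207 [(209, 217, 233), (207, 216, 232), (208, 216, 232)]
208 [(207, 216, 232), (209, 218, 233), (206, 214, 231)]
209 [(207, 217, 233), (210, 220, 234), (204, 213, 230)]
210 [(210, 219, 234), (211, 220, 234), (207, 216, 232)]
211 [(212, 220, 235), (212, 220, 235), (207, 216, 232)]
212 [(212, 220, 235), (210, 218, 234), (208, 217, 232)]
213 [(211, 220, 235), (208, 216, 233), (208, 217, 232)]
214 [(210, 219, 234), (208, 217, 232), (209, 218, 233)]
215 [(208, 218, 233), (208, 216, 232), (208, 216, 232)]
216 [(189, 199, 216), (202, 211, 228), (188, 196, 214)]
217 [(120, 128, 139), (163, 171, 189), (104, 111, 123)]
218 [(66, 84, 110), (99, 107, 116), (57, 68, 84)]
219 [(64, 121, 179), (60, 76, 100), (43, 71, 104)]
220 [(70, 151, 224), (56, 107, 164), (38, 78, 124)]
221 [(68, 148, 222), (65, 141, 212), (45, 99, 155)]
[291.9548191  197.14561635] [291.69680173 200.52989292]
[292.25164632 216.26230328] [291.98022233 218.87270655]
```

View pics/lid.png

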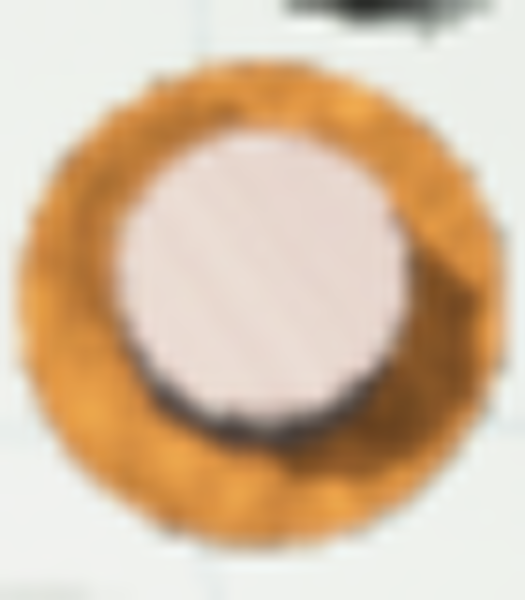

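Request:
move_arm([
  {"travel": [3, 0, -20], "twist": [0, 0, 0]},
  {"travel": [6, 0, -42], "twist": [0, 0, 0]},
  {"travel": [9, 0, -56], "twist": [0, 0, 0]},
  {"travel": [9, 0, -61], "twist": [0, 0, 0]},
  {"travel": [9, 0, -61], "twist": [0, 0, 0]},
])

```text
time: 11.75
tcp_pos: [519.2, 349.9, 73.1]
ee_rot: [0.542, 0.454, -0.456, 0.541]
force: [-0.5, 0.7, 0.5]
gripper_width: 0.864
```

```bash
python3 st.py "[0.174,0,-0.985],[0,1,0]"; python3 - <<'E'
from h import *
for n in("scene",):
    cv2.imwrite(f"pics/{n}11.png",cv2.cvtColor(snapshot(n),cv2.COLOR_RGB2BGR))
a=big(cv2.imread("pics/scene11.png"),320,80,460,200,5);cv2.imwrite("pics/c11.png",a[:600,:800])
E
```

```text
t 11.75 p [519.2 349.9  73.1] w 80.4 F [-0.5  0.7  0.5] x [ 0.173 -0.001 -0.985] z [-0.003 -1.     0.   ] q [-1.17  0.78  0.66  2.09 -0.95  0.42 -1.38]
twist 1 [ 5.4470e-01 -9.0000e-04 -3.0908e+00] 179.8
twist -1 [ 0.     -0.0008  0.0032] 0.2
```

View pics/c11.png

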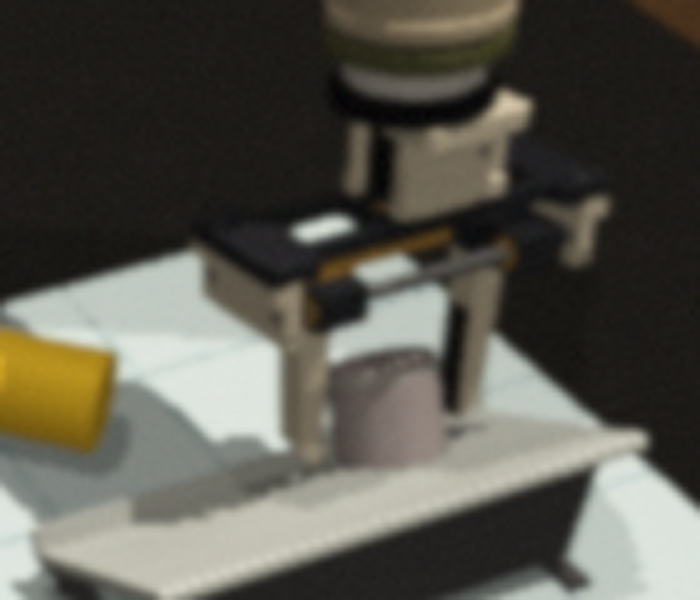

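Request:
move_arm([
  {"travel": [-1, 2, -1], "twist": [0, 0, 0]},
  {"travel": [-1, 2, -1], "twist": [0, 0, 0]},
])

```text
time: 11.97
tcp_pos: [517.9, 354.3, 73.4]
ee_rot: [0.543, 0.455, -0.454, 0.541]
force: [-0.1, -0.2, -0.1]
gripper_width: 0.86
```

Request:
move_arm([
  {"travel": [0, 0, 0], "twist": [0, 0, 0]},
  {"travel": [0, 0, 0], "twist": [0, 0, 0]},
  {"travel": [0, 0, 0], "twist": [0, 0, 0]},
  {"travel": [0, 0, 0], "twist": [0, 0, 0]},
  {"travel": [0, 0, 0], "twist": [0, 0, 0]},
], fingers=0.45)

```text
time: 12.38
tcp_pos: [517.6, 354.2, 72.7]
ee_rot: [0.542, 0.455, -0.454, 0.541]
force: [-2.7, 0.8, 3.1]
gripper_width: 0.608
```

```bash
python3 st.py "[-0.342,0,-0.94],[0,1,0]"
```

```text
t 12.38 p [517.6 354.2  72.7] w 56.5 F [-2.7  0.8  3.1] x [ 0.174  0.001 -0.985] z [-0.    -1.    -0.001] q [-1.17  0.78  0.66  2.09 -0.95  0.42 -1.38]
twist 1 [-2.7290e-01  2.4000e-03 -3.1295e+00] 180.0
twist -1 [-0.0014  0.5239  0.0007] 30.0
```

Request:
move_arm([
  {"travel": [-5, 0, 9], "twist": [0, 0, 0]},
  {"travel": [-17, 0, 30], "twist": [0, 0, 0]},
  {"travel": [-25, 0, 60], "twist": [0, 0, 0]},
  {"travel": [-18, -20, 92], "twist": [0, 0.08, 0]},
  {"travel": [-10, -55, 110], "twist": [0, 0.18, 0]},
])

```text
time: 12.8
tcp_pos: [504.6, 303.5, 185.0]
ee_rot: [0.496, 0.505, -0.5, 0.499]
force: [2.0, 0.7, -0.6]
gripper_width: 0.606
```

Request:
move_arm([
  {"travel": [9, -38, 0], "twist": [0, 0.1, 0]},
  {"travel": [18, -76, 0], "twist": [0, 0.2, 0]},
  {"travel": [27, -114, 0], "twist": [0, 0.3, 0]},
  {"travel": [36, -152, 0], "twist": [0, 0.344, 0]},
  {"travel": [45, -190, 0], "twist": [0, 0.344, 0]},
])

```text
time: 13.22
tcp_pos: [553.7, 106.6, 182.3]
ee_rot: [-0.405, -0.579, 0.58, -0.404]
force: [1.6, 1.0, -0.9]
gripper_width: 0.609
```

```bash
python3 st.py "[-0.342,0,-0.94],[0,1,0]"
```

```text
t 13.22 p [553.7 106.6 182.3] w 56.7 F [ 1.6  1.  -0.9] x [-0.345  0.    -0.939] z [-0.002 -1.     0.   ] q [-0.72  0.76  0.82  1.82 -0.55  1.2  -1.22]
twist 1 [-1.078e+00  3.000e-04 -2.949e+00] 179.9
twist -1 [ 0.0004 -0.003   0.0017] 0.2
```

Request:
move_arm([
  {"travel": [10, -38, 0], "twist": [0, 0, 0]},
  {"travel": [20, -76, 0], "twist": [0, 0, 0]},
  {"travel": [29, -108, 0], "twist": [0, 0, 0]},
  {"travel": [31, -117, -12], "twist": [0, 0, 0]},
  {"travel": [31, -117, -30], "twist": [0, 0, 0]},
])

```text
time: 13.63
tcp_pos: [584.6, -12.4, 154.2]
ee_rot: [-0.408, -0.577, 0.58, -0.405]
force: [1.0, 0.8, -0.5]
gripper_width: 0.612
```

Request:
move_arm([
  {"travel": [0, 0, -20], "twist": [0, 0, 0]},
  {"travel": [0, 0, -35], "twist": [0, 0, 0]},
  {"travel": [0, 0, -39], "twist": [0, 0, 0]},
  {"travel": [0, 0, -39], "twist": [0, 0, 0]},
  {"travel": [0, 0, -39], "twist": [0, 0, 0]},
])

```text
time: 14.05
tcp_pos: [583.7, -7.8, 114.0]
ee_rot: [-0.406, -0.579, 0.579, -0.405]
force: [0.2, -0.4, -0.1]
gripper_width: 0.61
```

```bash
python3 st.py "[-0.342,0,-0.94],[0,1,0]"; python3 - <<'E'
from h import *
for n in("scene",):
    cv2.imwrite(f"pics/{n}13.png",cv2.cvtColor(snapshot(n),cv2.COLOR_RGB2BGR))
a=big(cv2.imread("pics/scene13.png"),220,160,340,280,5)
cv2.imwrite("pics/c13.png",a)
E
```

```text
t 14.05 p [583.7  -7.8 114. ] w 56.7 F [ 0.2 -0.4 -0.1] x [-0.342  0.001 -0.94 ] z [-0.001 -1.    -0.   ] q [-0.51  0.86  0.77  1.81 -0.57  1.1  -1.04]
twist 1 [-1.0742e+00  9.0000e-04 -2.9517e+00] 180.0
twist -1 [-0.0004 -0.0002  0.0007] 0.0
```

View pics/c13.png

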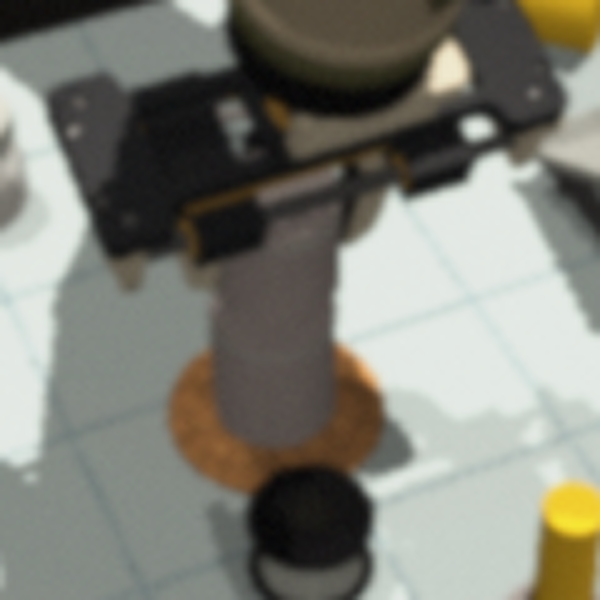

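Request:
move_arm([
  {"travel": [0, -2, -4], "twist": [0, 0, 0]},
  {"travel": [0, -3, -8], "twist": [0, 0, 0]},
  {"travel": [0, -3, -8], "twist": [0, 0, 0]},
  {"travel": [0, -3, -8], "twist": [0, 0, 0]},
])

```text
time: 14.43
tcp_pos: [583.6, -11.1, 105.5]
ee_rot: [-0.406, -0.579, 0.579, -0.405]
force: [0.8, -0.6, -1.4]
gripper_width: 0.607
```

```bash
python3 st.py
```

```text
t 14.43 p [583.6 -11.1 105.5] w 56.5 F [ 0.8 -0.6 -1.4] x [-0.342  0.001 -0.94 ] z [-0.001 -1.    -0.001] q [-0.5   0.87  0.76  1.82 -0.58  1.09 -1.03]
```

Request:
move_arm([
  {"travel": [1, 0, -2], "twist": [0, 0, 0]},
  {"travel": [1, 0, -3], "twist": [0, 0, 0]},
  {"travel": [1, 0, -3], "twist": [0, 0, 0]},
])

```text
time: 14.68
tcp_pos: [584.7, -10.9, 102.3]
ee_rot: [0.406, 0.579, -0.579, 0.405]
force: [0.5, 0.4, -1.2]
gripper_width: 0.608
```

Request:
move_arm([
  {"travel": [0, 0, -1], "twist": [0, 0, 0]},
  {"travel": [0, 0, -1.5], "twist": [0, 0, 0]},
  {"travel": [0, 0, -1.5], "twist": [0, 0, 0]},
])

```text
time: 14.93
tcp_pos: [584.7, -11.0, 101.1]
ee_rot: [0.406, 0.579, -0.579, 0.405]
force: [-0.2, -0.7, 0.2]
gripper_width: 0.609
```

```bash
python3 st.py
```

```text
t 14.93 p [584.7 -11.  101.1] w 56.7 F [-0.2 -0.7  0.2] x [-0.342  0.001 -0.94 ] z [-0.001 -1.    -0.001] q [-0.5   0.88  0.76  1.81 -0.58  1.09 -1.03]
```

Request:
move_arm([
  {"travel": [0, 0, -1], "twist": [0, 0, 0]},
  {"travel": [0, 0, -1], "twist": [0, 0, 0]},
])

```text
time: 15.1
tcp_pos: [584.7, -11.0, 101.0]
ee_rot: [0.406, 0.579, -0.579, 0.405]
force: [-1.1, 0.9, 9.1]
gripper_width: 0.612
```

Request:
move_arm([
  {"travel": [0, 0, -1], "twist": [0, 0, 0]},
  {"travel": [0, 0, -1], "twist": [0, 0, 0]},
])

```text
time: 15.27
tcp_pos: [584.8, -11.1, 100.9]
ee_rot: [0.406, 0.579, -0.579, 0.405]
force: [-1.6, 2.5, 17.9]
gripper_width: 0.607
```

```bash
python3 st.py
```

```text
t 15.27 p [584.8 -11.1 100.9] w 56.5 F [-1.6  2.5 17.9] x [-0.342  0.002 -0.94 ] z [-0.001 -1.    -0.002] q [-0.5   0.88  0.76  1.81 -0.58  1.09 -1.03]
```

Request:
move_arm([
  {"travel": [0, 0, 1.5], "twist": [0, 0, 0]},
  {"travel": [0, 0, 1.5], "twist": [0, 0, 0]},
])

```text
time: 15.43
tcp_pos: [584.9, -11.0, 101.0]
ee_rot: [0.406, 0.579, -0.579, 0.405]
force: [0.3, 0.7, 8.2]
gripper_width: 0.609
```

Request:
move_arm([
  {"travel": [0, 0, 0], "twist": [0, 0, 0]},
  {"travel": [0, 0, 0], "twist": [0, 0, 0]},
  {"travel": [0, 0, 0], "twist": [0, 0, 0]},
], fingers=0.8)

```text
time: 15.68
tcp_pos: [584.6, -10.9, 100.2]
ee_rot: [0.406, 0.579, -0.579, 0.405]
force: [-0.0, -1.0, -0.1]
gripper_width: 0.772
```

Request:
move_arm([
  {"travel": [7, 0, 20], "twist": [0, 0, 0]},
  {"travel": [20, 0, 55], "twist": [0, 0, 0]},
  {"travel": [32, 0, 90], "twist": [0, -0.05, 0]},
  {"travel": [20, -35, 100], "twist": [0, -0.15, 0]},
  {"travel": [0, -75, 100], "twist": [0, -0.25, 0]},
])

```text
time: 16.1
tcp_pos: [590.3, -82.9, 202.5]
ee_rot: [0.475, 0.523, -0.521, 0.479]
force: [0.2, -2.3, -0.5]
gripper_width: 0.802
```

Request:
move_arm([
  {"travel": [-15, -38, 0], "twist": [0, -0.092, 0]},
  {"travel": [-30, -76, 0], "twist": [0, -0.092, 0.1]},
  {"travel": [-45, -114, -10], "twist": [0, -0.092, 0.2]},
  {"travel": [-60, -150, -20], "twist": [0, -0.092, 0.3]},
  {"travel": [-75, -185, -30], "twist": [0, -0.092, 0.4]},
])

```text
time: 16.52
tcp_pos: [510.2, -269.8, 170.4]
ee_rot: [0.383, 0.587, -0.396, 0.594]
force: [0.5, -0.6, 0.0]
gripper_width: 0.796
```

```bash
python3 st.py "[0,0,-1],[1,0,0]"; python3 - <<'E'
from h import *
for n in("scene","top"):
    cv2.imwrite(f"pics/{n}14.png",cv2.cvtColor(snapshot(n),cv2.COLOR_RGB2BGR))
a=big(cv2.imread("pics/scene14.png"),210,160,330,280,4);b=big(cv2.imread("pics/top14.png"),240,170,340,270,4)
b=cv2.resize(b,(480,480));a=cv2.resize(a,(480,480))
cv2.imwrite("pics/c14.png",np.hstack([a[:,:400],b[:,:400]]))
cv2.imwrite("pics/c14b.png",big(cv2.imread("pics/top14.png"),335,190,450,280,6))
E
```

```text
t 16.52 p [ 510.2 -269.8  170.4] w 74.1 F [ 0.5 -0.6  0. ] x [-0.001 -0.02  -1.   ] z [ 0.393 -0.919  0.018] q [-0.04  0.58  0.64  2.04 -0.52  0.67 -0.24]
twist 1 [0.0183 0.0104 1.167 ] 66.9
twist -1 [ 0.0116 -0.0205 -1.9745] 113.1
```

View pics/c14.png

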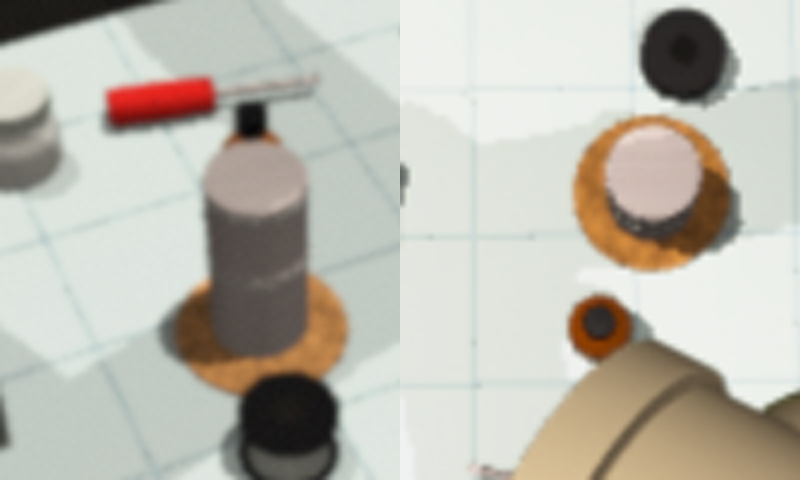

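View pics/c14b.png

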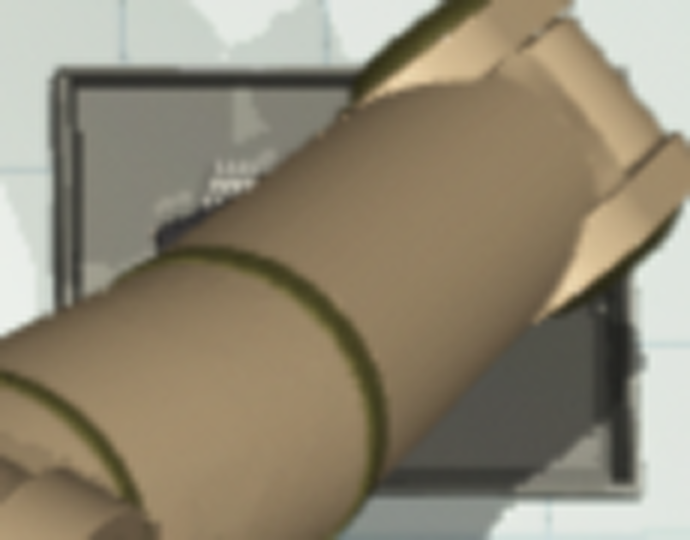

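```bash
python3 - <<'E'
from h import *
t=cv2.imread("pics/top10.png");s=cv2.imread("pics/scene10.png")
p=[490,-359,23]
a=big(t,350,200,445,280,4.2);b=big(s,60,195,215,310,2.6)
cyl(a,"top",p,[0,0,1],36,s=4.2,x0=350,y0=200);cyl(b,"scene",p,[0,0,1],36,s=2.6,x0=60,y0=195)
h=max(a.shape[0],b.shape[0]);o=np.zeros((h,800,3),np.uint8);o[:a.shape[0],:a.shape[1]]=a;o[:b.shape[0],400:800]=b[:,:400]
cv2.imwrite("pics/c15.png",o)
i=t.astype(int);B,G,Rr=i[...,0],i[...,1],i[...,2]
m=((Rr-B>15)).astype(np.uint8);k=np.zeros_like(m);k[215:262,395:430]=m[215:262,395:430]
n,l,st,c=cv2.connectedComponentsWithStats(k);j=1+np.argmax(st[1:,4]);print(st[j],c[j],atz("top",*c[j],41))
E
```

```text
[403 222  24  31 454] [415.42731278 237.37444934] [ 493.04809846 -371.67352447   41.        ]
```

View pics/c15.png

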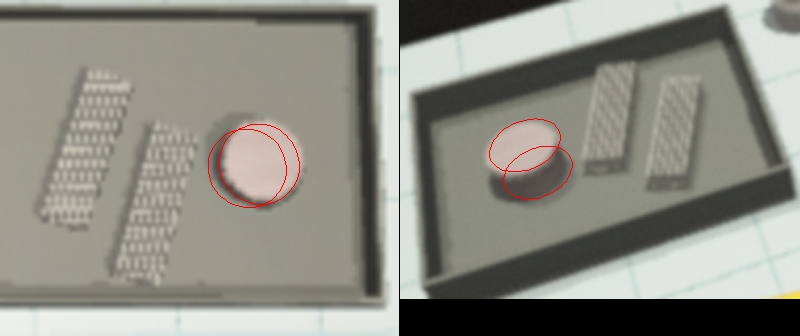

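Request:
move_arm([
  {"travel": [-4, -18, 0], "twist": [0.002, 0.001, 0.117]},
  {"travel": [-8, -36, 0], "twist": [0.004, 0.002, 0.233]},
  {"travel": [-12, -54, 0], "twist": [0.006, 0.003, 0.35]},
  {"travel": [-16, -72, -10], "twist": [0.008, 0.004, 0.467]},
  {"travel": [-20, -90, -20], "twist": [0.009, 0.005, 0.583]},
], fingers=0.86)

```text
time: 17.03
tcp_pos: [491.3, -358.8, 150.6]
ee_rot: [0.2, 0.675, -0.207, 0.679]
force: [0.0, -0.2, -0.4]
gripper_width: 0.862
```

Request:
move_arm([
  {"travel": [0, 0, -10], "twist": [0, 0, 0.117]},
  {"travel": [0, 0, -20], "twist": [0, 0, 0.233]},
  {"travel": [0, 0, -30], "twist": [0, 0, 0.35]},
  {"travel": [0, 0, -40], "twist": [0, 0, 0.467]},
  {"travel": [0, 0, -50], "twist": [0, 0, 0.583]},
])

```text
time: 17.45
tcp_pos: [491.2, -357.9, 99.9]
ee_rot: [-0.002, 0.705, -0.003, 0.709]
force: [-0.4, -0.3, -1.3]
gripper_width: 0.859
```

```bash
python3 st.py "[0,0,-1],[1,0,0]"
```

```text
t 17.45 p [ 491.2 -357.9   99.9] w 79.9 F [-0.4 -0.3 -1.3] x [ 0.007 -0.007 -1.   ] z [ 1.    -0.001  0.007] q [ 0.4   0.64  0.2   2.   -0.24  0.51  0.78]
twist 1 [0.0073 0.0067 0.0011] 0.6
twist -1 [ 0.0106 -0.0115 -3.1405] 179.9
```

Request:
move_arm([
  {"travel": [-1, -2, -25], "twist": [0.007, 0.007, 0]},
  {"travel": [-1, -2, -48], "twist": [0.007, 0.007, 0]},
  {"travel": [-1, -2, -65], "twist": [0.007, 0.007, 0]},
  {"travel": [-1, -2, -71], "twist": [0.007, 0.007, 0]},
  {"travel": [-1, -2, -71], "twist": [0.007, 0.007, 0]},
])

```text
time: 17.87
tcp_pos: [489.4, -359.5, 28.0]
ee_rot: [0.003, 0.708, -0.002, 0.706]
force: [-0.0, -0.1, 0.2]
gripper_width: 0.861
```

```bash
python3 st.py "[0,0,-1],[1,0,0]"; python3 - <<'E'
from h import *
for n in("scene",):
    cv2.imwrite(f"pics/{n}16.png",cv2.cvtColor(snapshot(n),cv2.COLOR_RGB2BGR))
cv2.imwrite("pics/c16.png",big(cv2.imread("pics/scene16.png"),40,170,200,290,5))
E
```

```text
t 17.87 p [ 489.4 -359.5   28. ] w 80.0 F [-0.  -0.1  0.2] x [-0.003  0.001 -1.   ] z [ 1.    -0.006 -0.003] q [ 0.44  0.76  0.15  2.02 -0.28  0.39  0.8 ]
twist 1 [-0.0009 -0.0027  0.0065] 0.4
twist -1 [-4.2000e-03  1.4000e-03 -3.1351e+00] 179.6
```

View pics/c16.png

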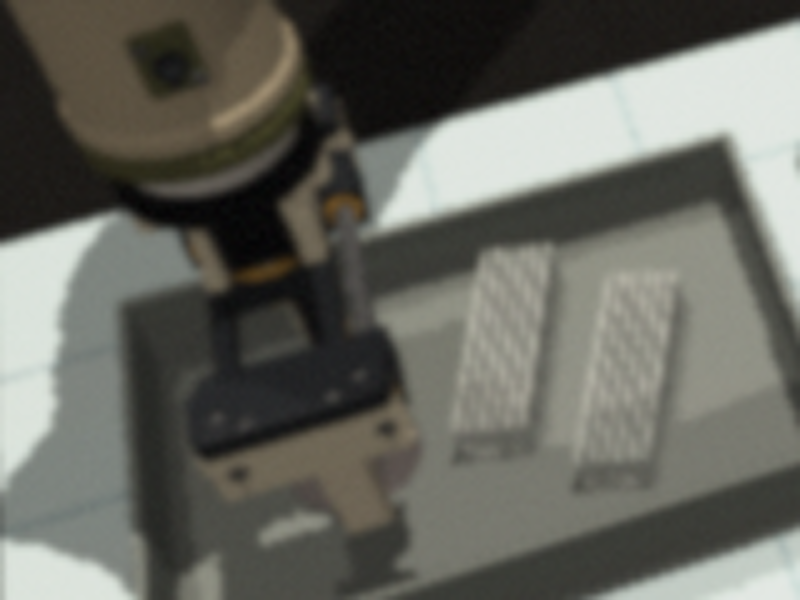

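Request:
move_arm([
  {"travel": [0, 0, 0], "twist": [0, 0, 0.006]},
  {"travel": [0, 0, 0], "twist": [0, 0, 0.006]},
  {"travel": [0, 0, 0], "twist": [0, 0, 0.006]},
  {"travel": [0, 0, 0], "twist": [0, 0, 0.006]},
  {"travel": [0, 0, 0], "twist": [0, 0, 0.006]},
], fingers=0.45, newtons=20)

```text
time: 18.33
tcp_pos: [490.6, -360.4, 30.4]
ee_rot: [-0.001, 0.707, -0.0, 0.708]
force: [-0.5, 0.4, 5.2]
gripper_width: 0.599
```

Request:
move_arm([
  {"travel": [0, 0, 0], "twist": [0, 0, 0]},
  {"travel": [0, 0, 10], "twist": [0, 0, 0]},
  {"travel": [0, 0, 40], "twist": [0, 0, 0]},
  {"travel": [0, 0, 80], "twist": [0, 0, 0]},
  {"travel": [0, 0, 120], "twist": [0, 0, 0]},
])

```text
time: 18.75
tcp_pos: [489.1, -359.9, 150.7]
ee_rot: [0.0, 0.708, -0.0, 0.706]
force: [1.3, -0.7, -0.3]
gripper_width: 0.6
```

```bash
python3 st.py "[0,0,-1],[1,0,0]"; python3 - <<'E'
from h import *
for n in("scene",):
    cv2.imwrite(f"pics/{n}17.png",cv2.cvtColor(snapshot(n),cv2.COLOR_RGB2BGR))
cv2.imwrite("pics/c17.png",big(cv2.imread("pics/scene17.png"),40,150,200,270,5))
E
```

```text
t 18.75 p [ 489.1 -359.9  150.7] w 55.8 F [ 1.3 -0.7 -0.3] x [-0.002  0.    -1.   ] z [ 1.    -0.001 -0.002] q [ 0.38  0.58  0.24  1.96 -0.22  0.63  0.76]
twist 1 [-0.0005 -0.0021  0.0006] 0.1
twist -1 [-3.400e-03  7.000e-04 -3.141e+00] 180.0
```

View pics/c17.png

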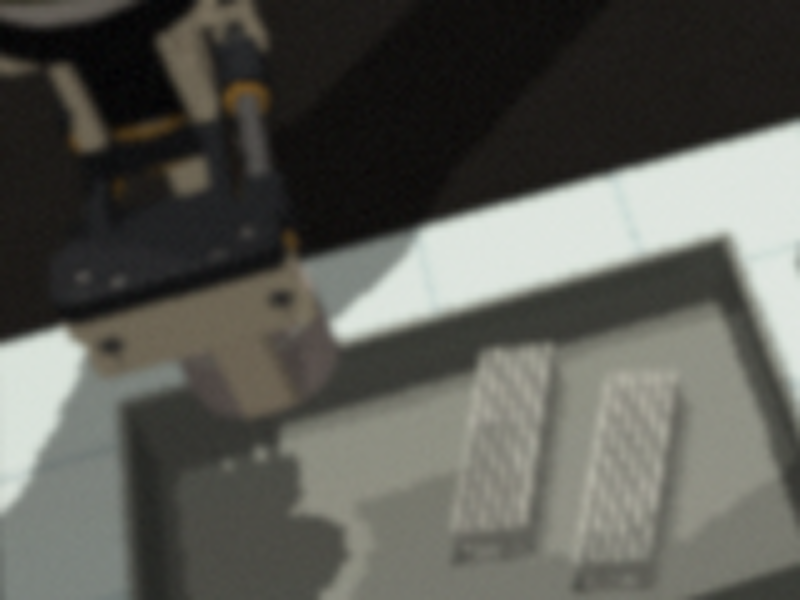

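```bash
python3 - <<'E'
from h import *
s=cv2.imread("pics/scene17.png")
b=big(s,60,190,130,250,10)
P=np.array([489.1,-359.9,150.7])
for dy,col in((0,(0,0,255)),):
    cyl(b,"scene",P+[0,dy,-7],[0,0,1],36,s=10,x0=60,y0=190,col=col)
for dx in(29,46):
  for dz in(-19,20):
    for dy in(-7.5,7.5):
        q=(proj("scene",P+[dx,dy,dz])-[60,190]+.5)*10;cv2.circle(b,tuple(int(x) for x in q),4,(0,255,0) if dx==46 else (255,0,0),-1)
cv2.imwrite("pics/c17b.png",b)
E
```

```text
(no output)
```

View pics/c17b.png

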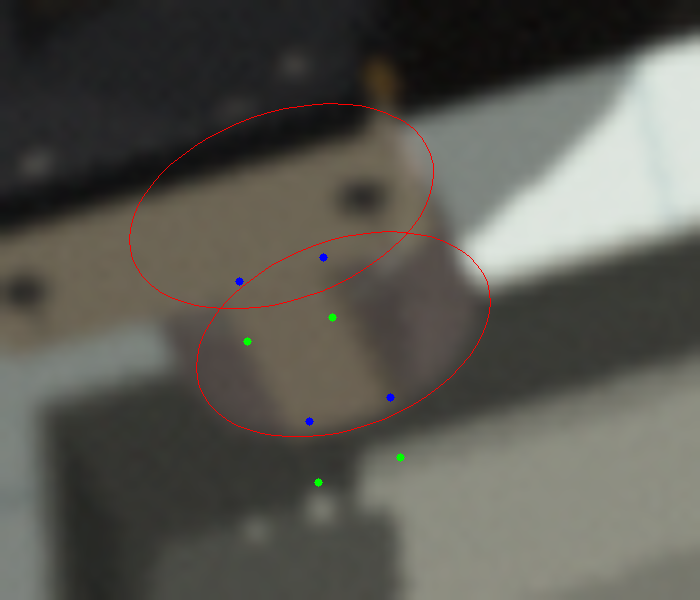

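```bash
cat > ed.py <<'E'
from h import *
from scipy.optimize import least_squares
import sys
# fit lid circle: sharp edge of bright lid sampled on radial lines (gradient max)
def lidfit(f,n,z,g,angs):
    im=cv2.cvtColor(cv2.imread(f),cv2.COLOR_BGR2LAB).astype(float)
    P=[]
    for a in angs:
        best=None
        rs=np.arange(21,36,.5)
        uv=np.array([proj(n,[g[0]+r*np.cos(a),g[1]+r*np.sin(a),z]) for r in rs],np.float32)
        val=np.stack([cv2.remap(im[...,k].astype(np.float32),uv[:,:1],uv[:,1:],cv2.INTER_LINEAR)[:,0] for k in range(3)],1)
        d=np.linalg.norm(val[4:]-val[:-4],axis=1);i=np.argmax(d)
        w=d[max(0,i-4):i+5];ii=np.arange(max(0,i-4),min(len(d),i+5));r=rs[2]+.5*(w@ii/w.sum())
        P.append([g[0]+r*np.cos(a),g[1]+r*np.sin(a)])
    P=np.array(P)
    s=least_squares(lambda c:np.hypot(P[:,0]-c[0],P[:,1]-c[1])-28,g,loss="soft_l1",f_scale=.7)
    print(f,n,z,s.x.round(1),"rms",np.sqrt(np.mean(s.fun**2)).round(2));return s.x
if __name__=="__main__":
    A=np.linspace(0,2*np.pi,48,endpoint=False)
    for _ in range(1):
        lidfit("pics/top10.png","top",69,[583,-11],A);lidfit("pics/scene10.png","scene",69,[583,-11],A)
        lidfit("pics/top14.png","top",119,[583,-11],A);lidfit("pics/scene14.png","scene",119,[583,-11],A)
E
python3 ed.py
```

```text
pics/top10.png top 69 [581.7 -10.7] rms 0.48Traceback (most recent call last):
  File "ed.py", line 22, in <module>
    lidfit("pics/top10.png","top",69,[583,-11],A);lidfit("pics/scene10.png","scene",69,[583,-11],A)
                                                  ~~~~~~^^^^^^^^^^^^^^^^^^^^^^^^^^^^^^^^^^^^^^^^^^^
  File "ed.py", line 11, in lidfit
    uv=np.array([proj(n,[g[0]+r*np.cos(a),g[1]+r*np.sin(a),z]) for r in rs],np.float32)
                 ~~~~^^^^^^^^^^^^^^^^^^^^^^^^^^^^^^^^^^^^^^^^^
  File "h.py", line 9, in proj
    c=camera_model(n);p=np.array(c["camera_matrix"])@(np.array(c["R"])@np.array(X)+np.array(c["t"]));return p[:2]/p[2]
ValueError: time passes only in moves, steps and waits
```

```bash
sed -i 's/^def ray/import functools\ncamera_model=functools.lru_cache(None)(camera_model)\ndef ray/' h.py; python3 ed.py
```

```text
pics/top10.png top 69 [581.7 -10.7] rms 0.48
pics/scene10.png scene 69 [582.6 -11.2] rms 2.24
pics/top14.png top 119 [582.6 -11.2] rms 2.75
pics/scene14.png scene 119 [582.  -11.4] rms 2.15
```

Request:
move_arm([
  {"travel": [8, 28, 20], "twist": [0, 0, 0]},
  {"travel": [18, 64, 35], "twist": [0, 0, 0]},
  {"travel": [28, 102, 40], "twist": [0, 0, 0]},
  {"travel": [38, 140, 40], "twist": [0, 0, 0]},
  {"travel": [48, 178, 40], "twist": [0, 0, 0]},
])

```text
time: 19.22
tcp_pos: [538.3, -180.7, 190.7]
ee_rot: [0.0, 0.707, -0.001, 0.708]
force: [0.8, 0.1, -0.3]
gripper_width: 0.6
```

Request:
move_arm([
  {"travel": [10, 38, 0], "twist": [0, 0, 0]},
  {"travel": [20, 76, 0], "twist": [0, 0, 0]},
  {"travel": [30, 114, 0], "twist": [0, 0, 0]},
  {"travel": [40, 148, 0], "twist": [0, 0, 0]},
  {"travel": [45, 168, 0], "twist": [0, 0, 0]},
])

```text
time: 19.63
tcp_pos: [583.8, -9.4, 189.8]
ee_rot: [-0.001, 0.707, 0.002, 0.707]
force: [0.8, 0.3, -0.6]
gripper_width: 0.601
```

```bash
python3 st.py "[0,0,-1],[1,0,0]"
```

```text
t 19.63 p [583.8  -9.4 189.8] w 55.9 F [ 0.8  0.3 -0.6] x [ 0.     0.001 -1.   ] z [1.    0.004 0.   ] q [-0.28  0.5   0.29  1.99 -0.22  0.68  0.16]
twist 1 [-0.001   0.0005 -0.004 ] 0.2
twist -1 [-8.0000e-04 -1.5000e-03  3.1376e+00] 179.8
```

Request:
move_arm([
  {"travel": [0, -2, -15], "twist": [0, 0, 0]},
  {"travel": [0, -2, -30], "twist": [0, 0, 0]},
  {"travel": [0, -2, -37], "twist": [0, 0, 0]},
  {"travel": [0, -2, -37], "twist": [0, 0, 0]},
  {"travel": [0, -2, -37], "twist": [0, 0, 0]},
])

```text
time: 20.05
tcp_pos: [582.8, -16.7, 152.7]
ee_rot: [0.0, 0.707, -0.001, 0.707]
force: [-0.9, 0.6, 0.2]
gripper_width: 0.601
```

```bash
python3 st.py "[0,0,-1],[1,0,0]"; python3 - <<'E'
from h import *
for n in("scene",):
    cv2.imwrite(f"pics/{n}18.png",cv2.cvtColor(snapshot(n),cv2.COLOR_RGB2BGR))
cv2.imwrite("pics/c18.png",big(cv2.imread("pics/scene18.png"),220,140,340,260,5))
E
```

```text
t 20.05 p [582.8 -16.7 152.7] w 55.9 F [-0.9  0.6  0.2] x [-0.001 -0.001 -1.   ] z [ 1.    -0.001 -0.001] q [-0.25  0.55  0.27  2.02 -0.25  0.6   0.18]
twist 1 [ 0.0008 -0.0007  0.0009] 0.1
twist -1 [-1.0000e-03 -1.3000e-03 -3.1407e+00] 180.0
```

View pics/c18.png

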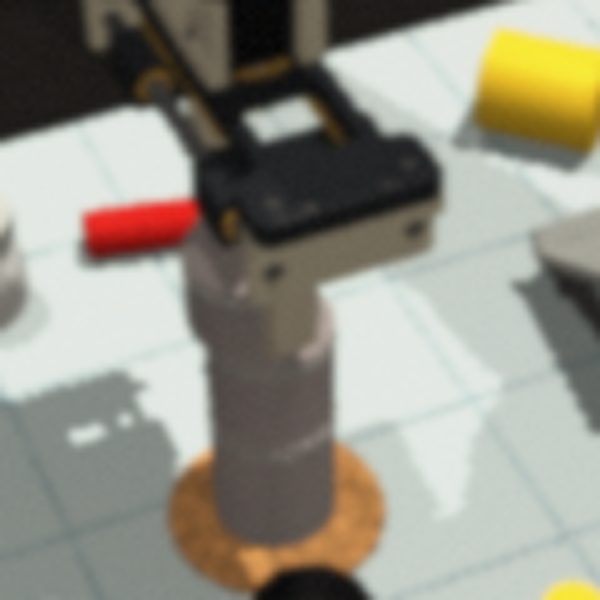

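Request:
move_arm([
  {"travel": [0, 0, 0], "twist": [0, 0, 0]},
  {"travel": [0, 0, 0], "twist": [0, 0, 0]},
  {"travel": [0, 0, 0], "twist": [0, 0, 0]},
])

```text
time: 20.35
tcp_pos: [583.3, -16.4, 153.1]
ee_rot: [-0.0, 0.707, -0.0, 0.707]
force: [-0.6, 0.1, -1.0]
gripper_width: 0.601
```

```bash
python3 st.py ; python3 - <<'E'
from h import *
s=cv2.cvtColor(snapshot("scene"),cv2.COLOR_RGB2BGR);cv2.imwrite(f"pics/scene19.png",s)
p=get_obs()["tcp_pos"]
b=big(s,240,150,310,230,7)
cyl(b,"scene",[582.2,-11,94],[0,0,1],50,s=7,x0=240,y0=150,col=(0,200,0))
cyl(b,"scene",p+[0,0,-7],[0,0,1],36,s=7,x0=240,y0=150)
cv2.imwrite("pics/c19.png",b)
E
```

```text
t 20.35 p [583.3 -16.4 153.1] w 55.9 F [-0.6  0.1 -1. ] x [ 0.001 -0.001 -1.   ] z [ 1.    -0.     0.001] q [-0.25  0.55  0.27  2.02 -0.25  0.6   0.18]
```

View pics/c19.png

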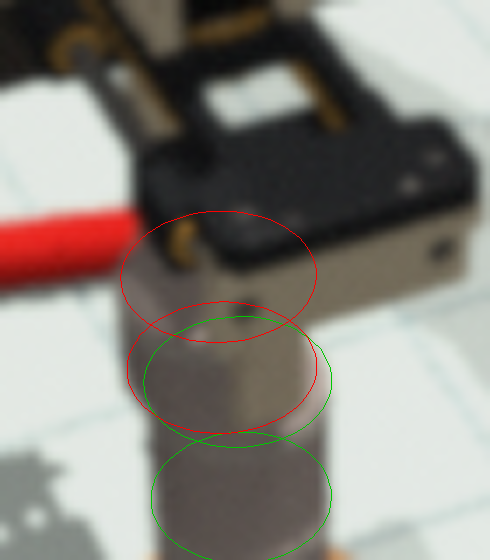

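Request:
move_arm([
  {"travel": [0, 3, -2], "twist": [0, 0, 0]},
  {"travel": [-0.3, 6, -5], "twist": [0, 0, 0]},
  {"travel": [-0.3, 6, -5], "twist": [0, 0, 0]},
  {"travel": [-0.3, 6, -5], "twist": [0, 0, 0]},
])

```text
time: 20.73
tcp_pos: [582.6, -9.8, 147.2]
ee_rot: [-0.0, 0.707, -0.0, 0.707]
force: [-0.4, 0.1, 0.4]
gripper_width: 0.603
```

```bash
python3 st.py ; python3 - <<'E'
from h import *
s=cv2.cvtColor(snapshot("scene"),cv2.COLOR_RGB2BGR);cv2.imwrite(f"pics/scene20.png",s)
p=get_obs()["tcp_pos"]
b=big(s,240,150,310,230,7)
cyl(b,"scene",[582.2,-11,94],[0,0,1],50,s=7,x0=240,y0=150,col=(0,200,0))
cyl(b,"scene",p+[0,0,-7],[0,0,1],36,s=7,x0=240,y0=150)
cv2.imwrite("pics/c20.png",b)
E
```

```text
t 20.73 p [582.6  -9.8 147.2] w 56.1 F [-0.4  0.1  0.4] x [-0.001 -0.001 -1.   ] z [ 1.     0.001 -0.001] q [-0.26  0.56  0.27  2.02 -0.25  0.59  0.18]
```

View pics/c20.png

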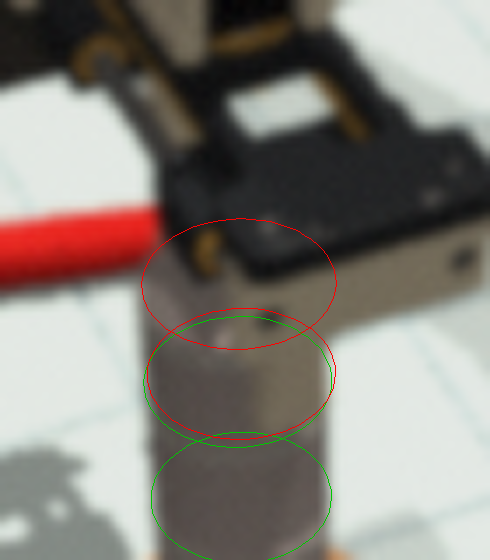

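Request:
move_arm([
  {"travel": [0, 0, -1], "twist": [0, 0, 0]},
  {"travel": [0, 0, -2], "twist": [0, 0, 0]},
  {"travel": [0, 0, -2], "twist": [0, 0, 0]},
])

```text
time: 21.03
tcp_pos: [582.7, -10.3, 145.3]
ee_rot: [-0.0, 0.707, -0.0, 0.707]
force: [-0.2, 1.2, -0.1]
gripper_width: 0.599
```

Request:
move_arm([
  {"travel": [0, 0, -1], "twist": [0, 0, 0]},
  {"travel": [0, 0, -1.5], "twist": [0, 0, 0]},
  {"travel": [0, 0, -1.5], "twist": [0, 0, 0]},
])

```text
time: 21.28
tcp_pos: [582.9, -10.3, 144.4]
ee_rot: [-0.0, 0.707, -0.0, 0.707]
force: [-0.9, 0.2, 4.1]
gripper_width: 0.601
```

```bash
python3 st.py
```

```text
t 21.28 p [582.9 -10.3 144.4] w 55.9 F [-0.9  0.2  4.1] x [ 0.    -0.001 -1.   ] z [ 1. -0.  0.] q [-0.26  0.56  0.26  2.02 -0.25  0.58  0.18]
```

Request:
move_arm([
  {"travel": [0, 0, -0.7], "twist": [0, 0, 0]},
  {"travel": [0, 0, -0.7], "twist": [0, 0, 0]},
])

```text
time: 21.45
tcp_pos: [583.0, -10.3, 144.3]
ee_rot: [-0.0, 0.707, -0.0, 0.707]
force: [-2.8, 0.9, 10.8]
gripper_width: 0.599
```

Request:
move_arm([
  {"travel": [0, 0, 0.5], "twist": [0, 0, 0]},
  {"travel": [0, 0, 0.5], "twist": [0, 0, 0]},
  {"travel": [0, 0, 0.5], "twist": [0, 0, 0]},
  {"travel": [0, 0, 0.5], "twist": [0, 0, 0]},
], fingers=0.76)

```text
time: 21.78
tcp_pos: [582.7, -10.2, 143.7]
ee_rot: [-0.0, 0.707, -0.0, 0.707]
force: [0.7, 0.2, -0.2]
gripper_width: 0.755
```

```bash
python3 st.py "[0,0,-1],[1,0,0]"; python3 - <<'E'
from h import *
for n in ("scene","top"):
    s=cv2.cvtColor(snapshot(n),cv2.COLOR_RGB2BGR);cv2.imwrite(f"pics/{n}21.png",s)
b=big(cv2.imread("pics/scene21.png"),230,150,320,240,6)
cv2.imwrite("pics/c21.png",b)
E
```

```text
t 21.78 p [582.7 -10.2 143.7] w 70.2 F [ 0.7  0.2 -0.2] x [-0.    -0.001 -1.   ] z [ 1. -0. -0.] q [-0.26  0.57  0.26  2.03 -0.25  0.58  0.18]
twist 1 [ 0.0007 -0.0002  0.0001] 0.0
twist -1 [-4.0000e-04 -1.1000e-03 -3.1415e+00] 180.0
```

View pics/c21.png

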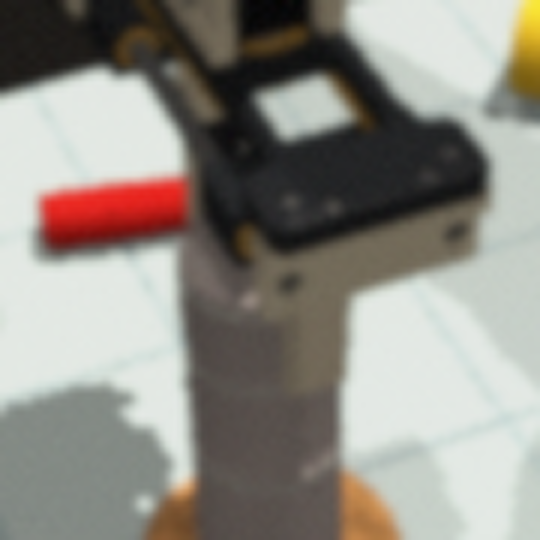

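Request:
move_arm([
  {"travel": [0, -0.5, -8], "twist": [0, 0, 0]},
  {"travel": [0, -0.5, -17], "twist": [0, 0, 0]},
  {"travel": [0, -0.5, -25], "twist": [0, 0, 0]},
  {"travel": [0, -0.5, -25], "twist": [0, 0, 0]},
  {"travel": [0, -0.5, -25], "twist": [0, 0, 0]},
])

```text
time: 22.3
tcp_pos: [582.2, -10.8, 117.8]
ee_rot: [-0.0, 0.708, -0.0, 0.706]
force: [-0.6, 0.4, 0.5]
gripper_width: 0.759
```

```bash
python3 st.py "[0,0,-1],[1,0,0]"
```

```text
t 22.3 p [582.2 -10.8 117.8] w 70.6 F [-0.6  0.4  0.5] x [-0.002 -0.001 -1.   ] z [ 1.    -0.    -0.002] q [-0.24  0.6   0.24  2.04 -0.27  0.53  0.19]
twist 1 [ 0.0009 -0.0019  0.0003] 0.1
twist -1 [-3.0000e-03 -1.3000e-03 -3.1413e+00] 180.0
```

Request:
move_arm([
  {"travel": [0, 0, 0.5], "twist": [0, 0, 0]},
  {"travel": [0, 0, 0.5], "twist": [0, 0, 0]},
  {"travel": [0, 0, 0.5], "twist": [0, 0, 0]},
  {"travel": [0, 0, 0.5], "twist": [0, 0, 0]},
], fingers=0.57, newtons=8)

```text
time: 22.63
tcp_pos: [582.7, -10.8, 119.6]
ee_rot: [-0.0, 0.707, -0.0, 0.707]
force: [-0.8, -0.9, 0.4]
gripper_width: 0.599
```

```bash
python3 st.py; python3 - <<'E'
from h import *
for n in ("scene",):
    s=cv2.cvtColor(snapshot(n),cv2.COLOR_RGB2BGR);cv2.imwrite(f"pics/{n}22.png",s)
b=big(cv2.imread("pics/scene22.png"),230,150,320,240,6)
cv2.imwrite("pics/c22.png",b)
E
```

```text
t 22.63 p [582.7 -10.8 119.6] w 55.7 F [-0.8 -0.9  0.4] x [ 0.    -0.001 -1.   ] z [ 1. -0.  0.] q [-0.24  0.6   0.24  2.04 -0.27  0.53  0.19]
```

View pics/c22.png

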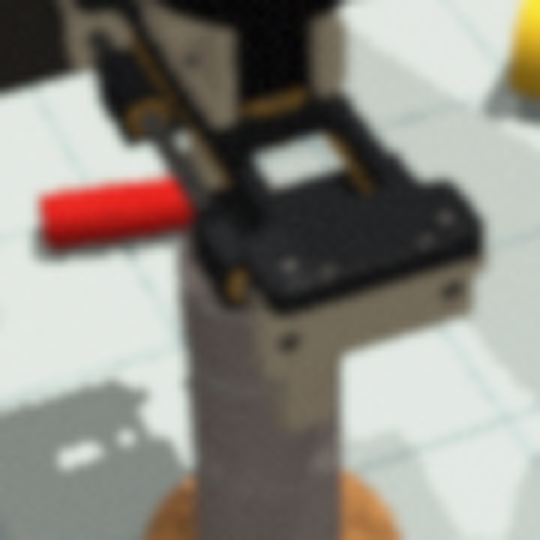

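Request:
move_arm([
  {"travel": [0, 0, 0], "twist": [0, 0, 0]},
  {"travel": [0, 0, 0], "twist": [0, 0, 0]},
  {"travel": [0, 0, 0], "twist": [0, 0, 0]},
  {"travel": [0, 0, 0], "twist": [0, 0, 0]},
], fingers=0.8)

```text
time: 23.02
tcp_pos: [582.9, -10.7, 119.4]
ee_rot: [-0.0, 0.707, -0.0, 0.707]
force: [-0.1, 0.3, 0.4]
gripper_width: 0.789
```

Request:
move_arm([
  {"travel": [0, 0, 15], "twist": [0, 0, 0]},
  {"travel": [0, 0, 40], "twist": [0, 0, 0]},
  {"travel": [0, 0, 75], "twist": [0, 0, 0]},
  {"travel": [0, -25, 95], "twist": [0, 0, -0.1]},
  {"travel": [-20, -60, 95], "twist": [0, 0, -0.2]},
])

```text
time: 23.43
tcp_pos: [568.0, -68.5, 218.3]
ee_rot: [0.07, 0.7, -0.07, 0.707]
force: [1.5, -0.7, 0.8]
gripper_width: 0.797
```

Request:
move_arm([
  {"travel": [-20, -35, 0], "twist": [0, 0, -0.12]},
  {"travel": [-40, -70, 0], "twist": [0, 0, -0.24]},
  {"travel": [-55, -107, 0], "twist": [0, 0, -0.36]},
  {"travel": [-55, -145, 0], "twist": [0, 0, -0.48]},
  {"travel": [-55, -180, 0], "twist": [0, 0, -0.6]},
])

```text
time: 23.85
tcp_pos: [506.6, -252.7, 214.9]
ee_rot: [0.277, 0.65, -0.278, 0.65]
force: [1.1, 1.3, 0.6]
gripper_width: 0.8
```

```bash
python3 st.py "[0,0,-1],[0,1,0]"; python3 - <<'E'
from h import *
for n in ("scene","top"):
    s=cv2.cvtColor(snapshot(n),cv2.COLOR_RGB2BGR);cv2.imwrite(f"pics/{n}23.png",s)
b=big(cv2.imread("pics/scene23.png"),235,130,315,250,5);a=big(cv2.imread("pics/top23.png"),255,170,335,250,5)
o=np.zeros((600,800,3),np.uint8);o[:,:400]=b;o[:400,400:]=a
cv2.imwrite("pics/c23.png",o)
E
```

```text
t 23.85 p [ 506.6 -252.7  214.9] w 74.4 F [1.1 1.3 0.6] x [ 0. -0. -1.] z [ 0.692 -0.722  0.   ] q [-0.01  0.48  0.54  2.01 -0.36  0.74 -0.05]
twist 1 [-1.0000e-04  5.0000e-04  2.3776e+00] 136.2
twist -1 [ 4.00e-04  1.00e-04 -7.64e-01] 43.8
```

View pics/c23.png

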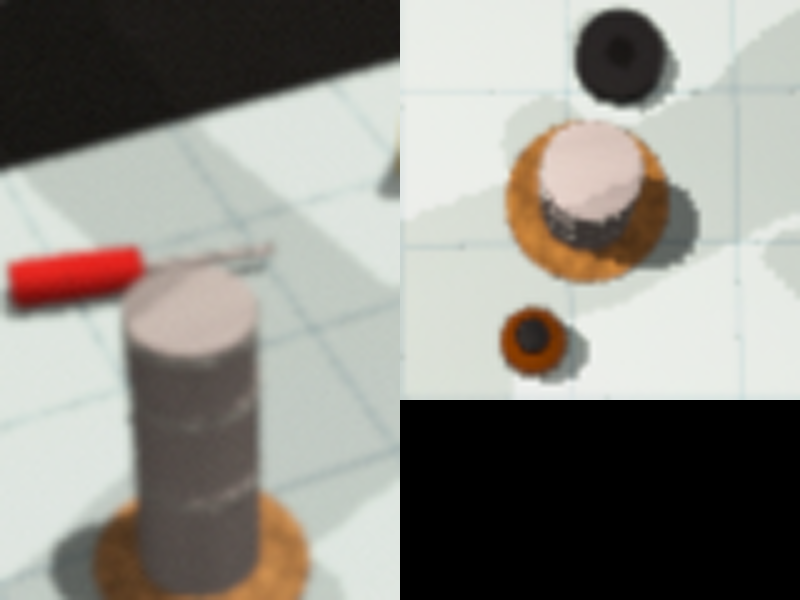

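```bash
python3 - <<'E'
from h import *
o=np.zeros((600,800,3),np.uint8)
b=big(cv2.imread("pics/scene23.png"),248,170,298,260,6.5);a=big(cv2.imread("pics/top23.png"),272,185,312,235,10)
# actual left/right edges by row, vs predicted silhouettes
g=cv2.cvtColor(cv2.imread("pics/scene23.png"),cv2.COLOR_BGR2LAB).astype(np.float32)
import numpy as np
def edges(n,P,z,img):
    # sample horizontally at silhouette
    c=camera_model(n);R=np.array(c["R"]);cam=-R.T@np.array(c["t"])
    v=np.array(P)-cam[:2];d=np.linalg.norm(v);v/=d
    al=np.arccos(28/d);out=[]
    for s in(1,-1):
        base=np.arctan2(-v[1],-v[0])+s*al
        rs=np.arange(18,40,.25);dr=np.array([np.cos(base),np.sin(base)])
        uv=np.float32([proj(n,[*(np.array(P)+dr*r),z]) for r in rs])
        val=np.stack([cv2.remap(img[...,k].copy(),uv[:,:1],uv[:,1:],cv2.INTER_LINEAR)[:,0] for k in range(3)],1)
        dd=np.linalg.norm(val[8:]-val[:-8],axis=1);i=np.argmax(dd);sl=slice(max(0,i-8),i+9);r=rs[4:-4][sl]@dd[sl]/dd[sl].sum()
        out.append(r-28)
    return out
for z in(15,25,35,45,55,64,74,84,94,104,114,124,130,136,142,148):
    e=edges("scene",[582.5,-11],z,g);print(z,np.round(e,1),"lateral",round((e[0]-e[1])/2,1))
for nm,im,x0,y0,s in(("scene",b,248,170,6.5),("top",a,272,185,10)):
    for m,h in((36.5,65),(94,50),(137,36)): cyl(im,nm,[582.5,-11,m],[0,0,1],h,s=s,x0=x0,y0=y0)
o[:585,:325]=b[:600];o[:500,360:760]=a
cv2.imwrite("pics/c24.png",o)
E
```

```text
15 [-0.6 -0.9] lateral 0.1
25 [-0.8  9.9] lateral -5.4
35 [-0.8  0.5] lateral -0.6
45 [-0.7 -0.1] lateral -0.3
55 [-0.8 -0.3] lateral -0.2
64 [-0.8 -0.7] lateral -0.1
74 [-1.1 -1. ] lateral -0.1
84 [-0.9 -1.3] lateral 0.2
94 [-0.9  0.2] lateral -0.5
104 [-1.  -0.5] lateral -0.3
114 [-1.2 -0.6] lateral -0.3
124 [-2.6  0.8] lateral -1.7
130 [-2.5  0.7] lateral -1.6
136 [-1.1  0.7] lateral -0.9
142 [-0.9  2. ] lateral -1.4
148 [-0.4  1.9] lateral -1.2
```

View pics/c24.png

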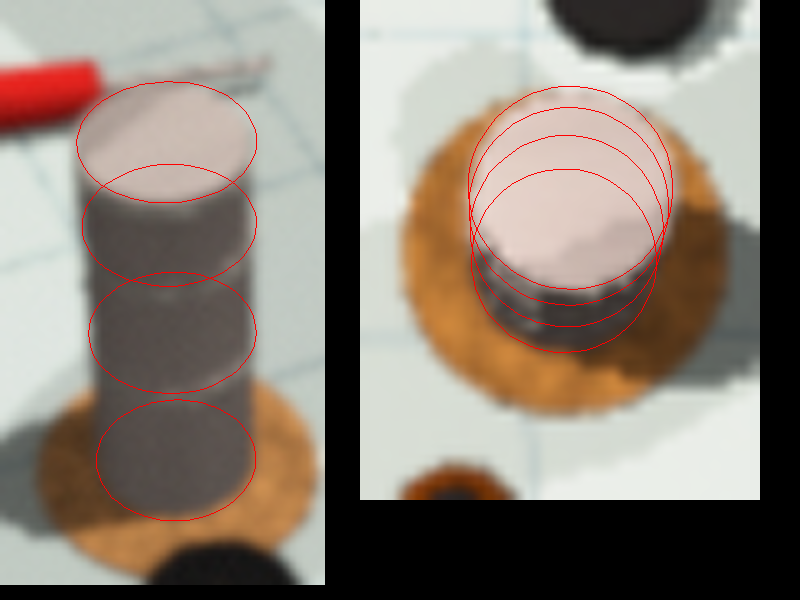

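Request:
move_arm([
  {"travel": [10, 35, 0], "twist": [0, 0, -0.11]},
  {"travel": [20, 70, 0], "twist": [0, 0, -0.22]},
  {"travel": [30, 105, 0], "twist": [0, 0, -0.33]},
  {"travel": [41, 140, 0], "twist": [0, 0, -0.44]},
  {"travel": [52, 170, 0], "twist": [0, 0, -0.55]},
])

```text
time: 24.37
tcp_pos: [559.9, -77.7, 214.2]
ee_rot: [0.443, 0.552, -0.443, 0.551]
force: [1.4, 0.1, 0.2]
gripper_width: 0.805
```

Request:
move_arm([
  {"travel": [12, 35, 0], "twist": [0, 0, -0.1]},
  {"travel": [22, 65, 0], "twist": [0, 0, -0.2]},
  {"travel": [24, 72, 0], "twist": [0, 0, -0.214]},
  {"travel": [24, 72, 0], "twist": [0, 0, -0.214]},
  {"travel": [24, 72, 0], "twist": [0, 0, -0.214]},
])

```text
time: 24.78
tcp_pos: [583.4, -8.5, 214.1]
ee_rot: [0.497, 0.503, -0.498, 0.502]
force: [-0.4, -1.2, -0.1]
gripper_width: 0.801
```

```bash
python3 st.py "[0,0,-1],[0,1,0]"
```

```text
t 24.78 p [583.4  -8.5 214.1] w 74.5 F [-0.4 -1.2 -0.1] x [-0.001 -0.001 -1.   ] z [ 0.01  -1.     0.001] q [-0.6   0.57  0.79  1.98 -0.56  0.82 -1.05]
twist 1 [2.0000e-03 9.0000e-04 3.1316e+00] 179.4
twist -1 [ 0.0006 -0.0013 -0.01  ] 0.6
```

Request:
move_arm([
  {"travel": [-0.5, -2.5, -12], "twist": [0, 0, -0.01]},
  {"travel": [-0.5, -2.5, -28], "twist": [0, 0, -0.01]},
  {"travel": [-0.5, -2.5, -28], "twist": [0, 0, -0.01]},
  {"travel": [-0.5, -2.5, -28], "twist": [0, 0, -0.01]},
])

```text
time: 25.12
tcp_pos: [582.3, -13.0, 185.7]
ee_rot: [-0.501, -0.499, 0.502, -0.498]
force: [-0.1, 0.0, 0.4]
gripper_width: 0.798
```

```bash
python3 st.py "[0,0,-1],[0,1,0]"
```

```text
t 25.12 p [582.3 -13.  185.7] w 74.2 F [-0.1  0.   0.4] x [-0.002 -0.    -1.   ] z [-0.006 -1.     0.   ] q [-0.57  0.6   0.76  2.01 -0.6   0.76 -1.02]
twist 1 [-3.8000e-03 -3.0000e-04 -3.1357e+00] 179.7
twist -1 [ 0.0002 -0.0024  0.0059] 0.4
```

Request:
move_arm([
  {"travel": [0.4, 2, -10], "twist": [0, 0, 0.005]},
  {"travel": [0.4, 2, -25], "twist": [0, 0, 0.005]},
  {"travel": [0.4, 2, -40], "twist": [0, 0, 0.005]},
  {"travel": [0.4, 2, -40], "twist": [0, 0, 0.005]},
])

```text
time: 25.45
tcp_pos: [582.6, -9.3, 144.3]
ee_rot: [0.499, 0.501, -0.5, 0.5]
force: [-0.4, -0.3, -0.1]
gripper_width: 0.799
```

```bash
python3 st.py "[0,0,-1],[0,1,0]"
```

```text
t 25.45 p [582.6  -9.3 144.3] w 74.3 F [-0.4 -0.3 -0.1] x [-0.003  0.    -1.   ] z [ 0.002 -1.    -0.   ] q [-0.53  0.65  0.69  2.04 -0.66  0.69 -0.97]
twist 1 [ 5.1000e-03 -1.0000e-04  3.1399e+00] 179.9
twist -1 [-0.     -0.0033 -0.0017] 0.2
```

Request:
move_arm([
  {"travel": [0, -1.5, -10], "twist": [0, -0.003, 0]},
  {"travel": [0, -1.5, -20], "twist": [0, -0.003, 0]},
  {"travel": [0, -1.5, -25], "twist": [0, -0.003, 0]},
  {"travel": [0, -1.5, -25], "twist": [0, -0.003, 0]},
  {"travel": [0, -1.5, -25], "twist": [0, -0.003, 0]},
])

```text
time: 25.87
tcp_pos: [583.6, -10.9, 121.2]
ee_rot: [0.5, 0.5, -0.499, 0.501]
force: [-0.2, 0.6, -0.2]
gripper_width: 0.806
```

Request:
move_arm([
  {"travel": [0, 0, 0], "twist": [0, 0, 0]},
  {"travel": [0, 0, 0], "twist": [0, 0, 0]},
  {"travel": [0, 0, 0], "twist": [0, 0, 0]},
])

```text
time: 26.12
tcp_pos: [583.9, -10.7, 121.7]
ee_rot: [0.5, 0.5, -0.499, 0.501]
force: [0.4, -1.1, 0.5]
gripper_width: 0.799
```

```bash
python3 st.py "[0,0,-1],[0,1,0]"
```

```text
t 26.12 p [583.9 -10.7 121.7] w 74.3 F [ 0.4 -1.1  0.5] x [ 0.003  0.    -1.   ] z [ 0.002 -1.    -0.   ] q [-0.5   0.68  0.66  2.05 -0.7   0.64 -0.94]
twist 1 [-4.6000e-03 -2.0000e-04  3.1398e+00] 179.9
twist -1 [-0.0001  0.0029 -0.0018] 0.2
```

Request:
move_arm([
  {"travel": [-1, -0.3, -2.5], "twist": [0, 0.003, -0.002]},
  {"travel": [-1, -0.3, -2.5], "twist": [0, 0.003, -0.002]},
  {"travel": [-1, -0.3, -2.5], "twist": [0, 0.003, -0.002]},
])

```text
time: 26.37
tcp_pos: [582.6, -11.0, 118.8]
ee_rot: [-0.5, -0.5, 0.5, -0.5]
force: [0.4, 0.6, -0.0]
gripper_width: 0.802
```

Request:
move_arm([
  {"travel": [0, 0, 0], "twist": [0, 0, 0]},
  {"travel": [0, 0, 0], "twist": [0, 0, 0]},
  {"travel": [0, 0, 0], "twist": [0, 0, 0]},
  {"travel": [0, 0, 0], "twist": [0, 0, 0]},
  {"travel": [0, 0, 0], "twist": [0, 0, 0]},
], fingers=0.57, newtons=8)

```text
time: 26.78
tcp_pos: [582.7, -11.0, 118.9]
ee_rot: [-0.5, -0.5, 0.5, -0.5]
force: [0.9, 1.2, -0.4]
gripper_width: 0.613
```

Request:
move_arm([
  {"travel": [0, 0, 0], "twist": [0, 0, 0]},
  {"travel": [0, 0, 0], "twist": [0, 0, 0]},
  {"travel": [0, 0, 0], "twist": [0, 0, 0]},
  {"travel": [0, 0, 0], "twist": [0, 0, 0]},
], fingers=0.8)

```text
time: 27.12
tcp_pos: [582.6, -11.0, 118.8]
ee_rot: [-0.5, -0.5, 0.5, -0.5]
force: [-0.6, 0.9, 0.9]
gripper_width: 0.794
```

```bash
python3 st.py "[0,0,-1],[0,1,0]"
```

```text
t 27.12 p [582.6 -11.  118.8] w 73.9 F [-0.6  0.9  0.9] x [-0.001 -0.    -1.   ] z [-0. -1.  0.] q [-0.5   0.68  0.65  2.06 -0.7   0.63 -0.94]
twist 1 [-1.1000e-03 -0.0000e+00 -3.1413e+00] 180.0
twist -1 [ 0.     -0.0007  0.0003] 0.0
```

Request:
move_arm([
  {"travel": [0, 0, 15], "twist": [0, 0, 0]},
  {"travel": [0, 0, 40], "twist": [0, 0, 0]},
  {"travel": [0, 0, 75], "twist": [0, 0, 0]},
  {"travel": [0, -15, 100], "twist": [0, 0, 0]},
  {"travel": [-15, -50, 100], "twist": [0, 0, 0]},
])

```text
time: 27.53
tcp_pos: [572.2, -57.9, 222.5]
ee_rot: [0.5, 0.5, -0.496, 0.503]
force: [1.1, -0.5, -1.2]
gripper_width: 0.802
```

Request:
move_arm([
  {"travel": [-15, -38, 0], "twist": [0, 0, 0]},
  {"travel": [-30, -76, 0], "twist": [0, 0, 0]},
  {"travel": [-45, -114, 0], "twist": [0, 0, 0]},
  {"travel": [-60, -152, 0], "twist": [0, 0, 0]},
  {"travel": [-70, -190, 0], "twist": [0, 0, 0]},
])

```text
time: 27.95
tcp_pos: [495.9, -252.6, 219.0]
ee_rot: [-0.5, -0.5, 0.5, -0.5]
force: [0.0, 0.3, -0.1]
gripper_width: 0.796
```

```bash
python3 st.py; python3 - <<'E'
from h import *
for n in ("scene","top"):
    s=cv2.cvtColor(snapshot(n),cv2.COLOR_RGB2BGR);cv2.imwrite(f"pics/{n}25.png",s)
g=cv2.cvtColor(cv2.imread("pics/scene25.png"),cv2.COLOR_BGR2LAB).astype(np.float32)
n="scene";P=[582.5,-11]
c=camera_model(n);R=np.array(c["R"]);cam=-R.T@np.array(c["t"])
v=np.array(P)-cam[:2];d=np.linalg.norm(v);v/=d;al=np.arccos(28/d)
for z in(15,35,45,55,64,74,84,94,104,114,124,130,136,142,148):
    e=[]
    for s in(1,-1):
        b=np.arctan2(-v[1],-v[0])+s*al;rs=np.arange(18,36,.25);dr=np.array([np.cos(b),np.sin(b)])
        uv=np.float32([proj(n,[*(np.array(P)+dr*r),z]) for r in rs])
        val=np.stack([cv2.remap(g[...,k].copy(),uv[:,:1],uv[:,1:],cv2.INTER_LINEAR)[:,0] for k in range(3)],1)
        dd=np.linalg.norm(val[8:]-val[:-8],axis=1);i=np.argmax(dd);sl=slice(max(0,i-8),i+9);e.append(rs[4:-4][sl]@dd[sl]/dd[sl].sum()-28)
    print(z,np.round(e,1),round((e[0]-e[1])/2,1))
b=big(cv2.imread("pics/scene25.png"),248,170,298,260,6.5);a=big(cv2.imread("pics/top25.png"),272,185,312,235,10)
for nm,im,x0,y0,s in(("scene",b,248,170,6.5),("top",a,272,185,10)):
    for m,h in((36.5,65),(94,50),(137,36)): cyl(im,nm,[582.5,-11,m],[0,0,1],h,s=s,x0=x0,y0=y0)
o=np.zeros((600,800,3),np.uint8);o[:585,:325]=b;o[:500,360:760]=a
cv2.imwrite("pics/c25.png",o)
E
```

```text
t 27.95 p [ 495.9 -252.6  219. ] w 74.0 F [ 0.   0.3 -0.1] x [-0.001  0.    -1.   ] z [-0.001 -1.    -0.   ] q [-0.15  0.52  0.77  2.04 -0.52  0.78 -0.64]
15 [-0.6 -0.5] -0.1
35 [-0.8  0.5] -0.7
45 [-0.7 -0.2] -0.3
55 [-0.8 -0.4] -0.2
64 [-0.8 -0.7] -0.1
74 [-1.1 -1. ] -0.0
84 [-0.9 -1.3] 0.2
94 [-0.9  0.2] -0.6
104 [-1.1 -0.5] -0.3
114 [-1.1 -0.6] -0.2
124 [-1.2 -1.1] -0.0
130 [-1.1 -1.1] 0.0
136 [-1.  -0.7] -0.2
142 [-0.6 -0.1] -0.3
148 [0.8 0.2] 0.3
```

View pics/c25.png

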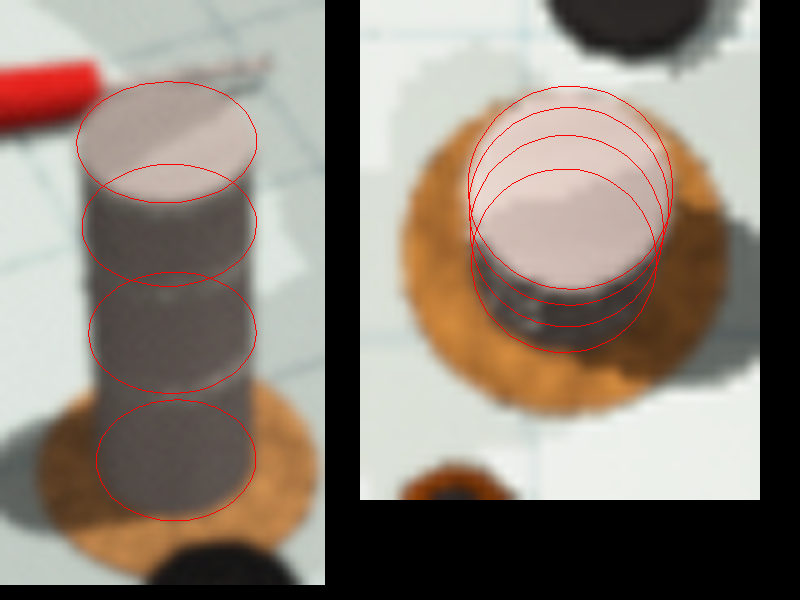

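View pics/scene25.png

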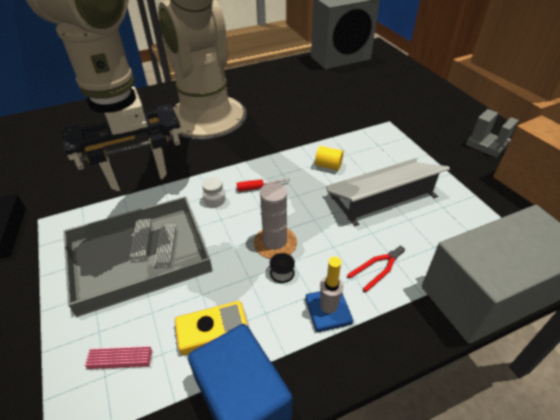

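View pics/top25.png

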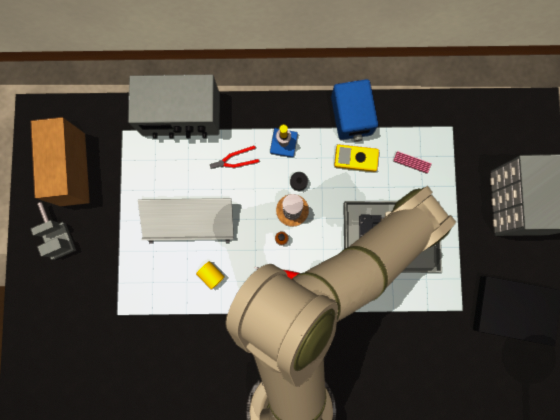

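The tower stands at about (275,215) in the scene picture, aligned within about 0.5 mm side to side. Both heat sinks lie flat in the bin at (142,240) and (165,245). The other things are where they started, and the arm is clear.

```bash
python3 -c "
from plant import *
print(get_obs()['dq'].round(3));print(sign_off())"
```

```text
[-0.083  0.004 -0.058  0.005 -0.022  0.015 -0.071]
the job is handed in; nothing more can be done
None
```

The three tins stand mouth-down as one straight tower on the cork pad: tallest at the bottom, middle one on it, shortest on top. I handed the job in at about 28 s of the 67 s allowed; no verdict was reported.

- **Order of work:** I lifted the heat sink off the shortest tin and laid it on the bin floor beside the other one. Then I stacked the tall and medium tins from the rack, and the short tin from the bin. Finally I squeezed the seam between the top two tins lightly in x and in y to line them up.
- **Alignment:** In the last scene picture the tower's edges lie within about 0.7 mm of one vertical axis, at about (582.5, -11). Before the y squeeze the short tin was about 1.2 mm off.
- **Seating:** The TCP heights at first contact were 41.9, 101 and 144.4 mm, against an expected 42, 101 and 144 mm, so all three tins are fully seated.
- **Rest of the bench:** Both heat sinks lie flat in the bin. The flux bottle, spool, jar, driver, the yellow and pink look-alikes and the other bystanders look unmoved. The highest wrist force I read was about 18 N.

**Less certain:**
- **Lower seam:** I could not squeeze the seam between the tall and medium tins, because the gripper body would have hit the tower top. Its alignment along x is judged from the pictures only. Earlier lid fits put the tall tin at x = 581.7 to 582.6 and the medium at 582.0 to 582.6. Most of those fits were rough, and they were taken before the x squeeze, which may have moved the medium slightly.
- **Pad centre:** The top camera puts the pad centre about 2 to 3 mm further out in x than the tower, well inside the pad.
- **Hand-in:** The joints still had small residual speeds, up to 0.08 rad/s, with the gripper well clear of everything.

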